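# Snap the nut jars shut

### The job

Two of the three clip-top nut jars are still unclipped, their wire levers sticking up in front of the lid: clip both shut by pressing each lever down with a fingertip until it snaps over against the glass. Leave the jars standing about where they are - do not lift, tip or shove them along the counter - and leave the jar that is already clipped, the honey, the scoop and the price card alone.

Things in the scene. Friction and masses are not known exactly. Their poses are not given: they have to be found in the camera images.
- jar_a: Clip-top glass jar of brown hazelnuts, about 1.3 kg, standing loose. Glass 100 mm across and 82 mm high, then a neck 89 mm across; lid 96 mm across, hinged at the back, its top about 122 mm above the counter when clipped, its front 3 to 4 mm higher when not. Origin: centre of the underside; z up; the clip is on the jar's front, its -x side.
- clip_a (a joint): Wire clip lever of jar_a, rad. Unclipped at the start. 0: unclipped, sticks out to the front, 50 degrees above level. 1.571: dead centre, 40 degrees below level. 2.356: clipped, snapped down along the glass, 85 degrees below level. Let go before dead centre it springs back to 0, past it it snaps down by itself. Pushing it takes up to about 4 N at the end bar.
- clip_a_pivot (a point): Middle of the level axis (along the jar's y) about which the lever of jar_a turns: 52 mm in front (-x) of the jar's centre, 97 mm above its underside.
- clip_a_bar (a point): Middle of the lever's level end bar, 38 mm long along the jar's y, 4.4 mm round steel wire, joined to the pivot by two side wires 44 mm apart (an open loop). It lies 48 mm from the pivot along the lever and 3 mm to the side that faces up while the lever sticks out: unclipped 29 mm in front of the pivot and 39 mm above it, clipped 7 mm in front and 48 mm below.
- jar_b: Clip-top glass jar of pale green-beige pistachios, about 1.3 kg, standing loose. Glass 100 mm across and 82 mm high, then a neck 89 mm across; lid 96 mm across, hinged at the back, its top about 122 mm above the counter when clipped, its front 3 to 4 mm higher when not. Origin: centre of the underside; z up; the clip is on the jar's front, its -x side.
- clip_b (a joint): Wire clip lever of jar_b, rad. Unclipped at the start. 0: unclipped, sticks out to the front, 50 degrees above level. 1.571: dead centre, 40 degrees below level. 2.356: clipped, snapped down along the glass, 85 degrees below level. Let go before dead centre it springs back to 0, past it it snaps down by itself. Pushing it takes up to about 4 N at the end bar.
- clip_b_pivot (a point): Middle of the level axis (along the jar's y) about which the lever of jar_b turns: 52 mm in front (-x) of the jar's centre, 97 mm above its underside.
- clip_b_bar (a point): Middle of the lever's level end bar, 38 mm long along the jar's y, 4.4 mm round steel wire, joined to the pivot by two side wires 44 mm apart (an open loop). It lies 48 mm from the pivot along the lever and 3 mm to the side that faces up while the lever sticks out: unclipped 29 mm in front of the pivot and 39 mm above it, clipped 7 mm in front and 48 mm below.
- jar_c: Clip-top glass jar of light brown almonds, about 1.3 kg, standing loose. Glass 100 mm across and 82 mm high, then a neck 89 mm across; lid 96 mm across, hinged at the back, its top about 122 mm above the counter when clipped, its front 3 to 4 mm higher when not. Origin: centre of the underside; z up; the clip is on the jar's front, its -x side.
- clip_c (a joint): Wire clip lever of jar_c, rad. Already clipped at the start; stays so. 0: unclipped, sticks out to the front, 50 degrees above level. 1.571: dead centre, 40 degrees below level. 2.356: clipped, snapped down along the glass, 85 degrees below level. Let go before dead centre it springs back to 0, past it it snaps down by itself. Pushing it takes up to about 4 N at the end bar.
- clip_c_pivot (a point): Middle of the level axis (along the jar's y) about which the lever of jar_c turns: 52 mm in front (-x) of the jar's centre, 97 mm above its underside.
- clip_c_bar (a point): Middle of the lever's level end bar, 38 mm long along the jar's y, 4.4 mm round steel wire, joined to the pivot by two side wires 44 mm apart (an open loop). It lies 48 mm from the pivot along the lever and 3 mm to the side that faces up while the lever sticks out: unclipped 29 mm in front of the pivot and 39 mm above it, clipped 7 mm in front and 48 mm below.
- honey: Amber honey jar with a brass-coloured screw cap and paper label, 64 mm across, 95 mm high, loose; leave alone. Origin: centre of the underside.
- scoop: Aluminium nut scoop, flat-bottomed trough 100 x 56 mm and 33 mm deep with a wooden handle, about 200 mm long in all and 43 mm high, loose; leave alone. Origin: under the middle of the trough; handle to its -x.
- card: Blank yellow price card, 85 mm wide, upright on a wooden foot, 82 mm high in all, loose; leave alone. Origin: centre of the underside.
There are look-alikes about, which are no part of the job. Leave any turquoise look-alike of the jar_b alone. What is shaped like the jar_c but blue is not meant.

How it is judged:
At the end, for the whole second after the job is handed in: All three clip levers are snapped down (joint above 2.2 rad); all jars stand upright (within 0.05 rad) and at rest (under 0.02 m/s); jar_a and jar_b are within 50 mm of where they began, jar_c, honey, scoop and card within 20 mm (value of joint each of clip_a, clip_b, clip_c above 2.2 rad and angle between each of jar_a, jar_b, jar_c's own z axis and vertical below 0.05 rad and distance of each of jar_a, jar_b from where it was at the start of the episode below 0.05 m and linear speed of each of jar_a, jar_b, jar_c below 0.02 m/s and distance of each of jar_c, honey, scoop, card from where it was at the start of the episode below 0.02 m); the robot touches nothing.
It fails at once if a jar was tipped (over 0.2 rad) or lifted (over 15 mm) (angle between any of jar_a, jar_b, jar_c's own z axis and vertical above 0.2 rad or height (world z) of any of jar_a, jar_b, jar_c above 0.015 m).
It fails at once if jar_a or jar_b was shoved more than 50 mm (distance of any of jar_a, jar_b from where it was at the start of the episode above 0.05 m).
It fails at once if the clipped jar, the honey, the scoop or the card was moved more than 20 mm (distance of any of jar_c, honey, scoop, card from where it was at the start of the episode above 0.02 m).
It fails at once if the clipped jar was unclipped (lever below 2.0 rad) (value of joint clip_c below 2 rad).
It also fails if it takes over 64 s, if anything falls off the work surface, if the arm or the gripper's body presses on something with over 40 N, if the wrist force passes 120 N, or if a joint passes its speed limit or range.

### The arm

A 7-joint arm with a two-finger parallel gripper is mounted at the origin on the work surface. World frame = base frame: x ahead of the robot, y to its left, z up, the work surface at z = 0. Lengths are in m, angles in rad, forces in N, time in s.
With the tool pointing down it reaches from about 0.4 to 0.85 m from the base axis. Payload 10.4 kg.
Tool frame: the origin (TCP) lies on the centre line of the jaws, within the pads' length; the fingertips stand 11 mm ahead of it and the grasp point (between the pads) lies 8 mm behind it (robot.finger_overhang is the distance from the TCP to the fingertips, in m); z points along the fingers, y is the direction in which the jaws open and shut (so a half turn about z gives the same grasp; the last joint's range is limited). The gripper opens to 87 mm and grips with 3 to 60 N. Pads are 19 mm wide; open, the fingers measure 117 mm over their backs; the gripper's body (75 mm by 190 mm) begins 51 mm behind the grasp point.
Start: joints at [1.079, 0.332, -0.065, 1.46, 0.022, 1.35, -0.088], TCP at [0.282, -0.558, 0.206] pointing down, gripper open.
Joint ranges: [-2.6, 2.6], [-0.5, 2.12], [-1.47, 1.34], [0.16, 2.42], [-1.27, 4.41], [0.06, 2.06], [-2.6, 2.6]. Speed limits (rad/s): [2.22, 2.22, 2.79, 2.79, 3.14, 3.14, 3.14].

### API

Orientations are given as a unit quaternion [x, y, z, w].
In Python, from bench import telemetry, viewer, hand_in, robot gives the robot as it stands.
- The arm moves only by the tool arm_command, never from a script. Its argument "motion" is a list of rows, each an object of numbers: "rx", "ry", "rz": the turn, a rotation vector about the tool's x, y, z in rad; "tx", "ty", "tz": the shift along the tool's x, y, z in cm; "claw": the finger opening in cm, from 0 to 8.7. In form: [{"rx": .., "ry": .., "rz": .., "tx": .., "ty": .., "tz": .., "claw": ..}, ...]. A call has 1 to 10 rows; each row shifts and turns the pose as measured when the row begins, along the tool's axes as they then stand; what a row does not reach is not made up. A row lasts 1/10 s, in which the tool goes at most 50 mm and 8.59 degrees, less where a joint would pass 70% of its speed; a pose out of reach is approached as far as the arm can. A call with a gripper value outside its range is refused whole. The fingers move at their own pace and stop on an object; "newtons" is the grip in N (left out, the last holds). Time passes only in rows, so rows that do not move let the fingers close. It gives the time, the measured TCP pose, the force and the opening at its end, in the units of the state.
- telemetry.observe(): the state, without advancing time (a new reading comes with each control period).
- viewer.grab_frame(name): name is "scene" or "top"; returns a dict with "image" (400x640x3 uint8, red, green, blue), "K" (3x3 intrinsics, pixels), "R" (3x3) and "t" (3): a world point X has camera coordinates R X + t. Camera axes: x right, y down, z forward; pixel columns grow to the right and rows downward; lengths in m; the calibration is good to about 2 mm. A picture is of the moment at which its call begins. There is no depth.
- hand_in(): hands the job in, once; it reports no verdict.
The state is a dict: "time": time; "joint_pos": joint angles; "qd": joint speeds; "joint_efforts": joint torques, N m; "tool_pos": TCP position; "tcp_rot": TCP orientation; "wrist_force": force on the tool from outside, world axes, zero at the start; "torque": the same for the moment, N m; "gripper_width": finger opening in m.
Only numpy, scipy, OpenCV 4.12 (cv2) and the standard library are available. Lean on these libraries where they do the work, as an engineer would, in place of code of your own. Each camera call takes 0.05 s, during which the arm holds its last target.

## Working session

There is one attempt and no reset: what is moved stays moved. The work goes in short steps, Python scripts to look and compute and a tool call to move; the robot and the scene stay as the last step left them, time stands still between calls to the robot, and variables do not carry over. Pictures are saved under pics/ and viewed, and the job is handed in when it is done.

Besides the shell and the picture viewer there is one more tool, called after "Emit:" as a command line: name --argument value ..., lists and objects as JSON in quotes. arm_command: Moves the arm, as the interface text tells. Its arguments: {"type":"object","properties":{"motion":{"type":"array","items":{"type":"object","properties":{"rx":{"type":"number"},"ry":{"type":"number"},"rz":{"type":"number"},"tx":{"type":"number"},"ty":{"type":"number"},"tz":{"type":"number"},"claw":{"type":"number"}}}},"newtons":{"type":"number"}},"required":["motion"]}

```bash
mkdir -p pics
python3 - <<'E'
from bench import telemetry, viewer, robot
import cv2,json
for n in("scene","top"):
    f=viewer.grab_frame(n); cv2.imwrite(f"pics/{n}0.png",f["image"][:,:,::-1]); print(n,f["K"],f["R"],f["t"])
s=telemetry.observe(); print(s)
print([a for a in dir(robot) if a[0]!='_'])
E
```

```text
scene [[361.96223312   0.         317.13383404]
 [  0.         361.96223312 205.5209847 ]
 [  0.           0.           1.        ]] [[ 0.65904746  0.75201697 -0.0112663 ]
 [ 0.6169648  -0.54913701 -0.56374017]
 [-0.43012891  0.36458061 -0.82587535]] [-0.38983016 -0.32061185  1.58072976]
top [[494.76230565   0.         318.28723143]
 [  0.         494.76230565 195.82936682]
 [  0.           0.           1.        ]] [[-8.13706930e-04 -9.99999660e-01 -1.33700897e-04]
 [-9.80572812e-01  8.24125101e-04 -1.96153720e-01]
 [ 1.96153763e-01 -2.85081767e-05 -9.80573149e-01]] [-0.01636444  0.61374171  1.67256894]
{'time': 0.1, 'joint_pos': array([ 1.07942788,  0.33279264, -0.064698  ,  1.46082294,  0.02158941,
        1.34986527, -0.08850883]), 'qd': array([ 0.00144086, -0.00250043,  0.00092687, -0.00285872,  0.00033858,
       -0.00200573, -0.00049383]), 'joint_efforts': array([ 1.71171570e-03, -6.24548292e+01,  2.50044832e-02, -3.90716136e+01,
       -6.13847980e-02,  3.66263464e-02,  2.17555203e-05]), 'tool_pos': array([ 0.28221443, -0.55727583,  0.20535992]), 'tcp_rot': array([ 9.72656732e-01,  2.32246691e-01, -1.58867972e-04, -5.75152556e-04]), 'wrist_force': array([-0.34763696,  0.43200773, -0.10011596]), 'torque': array([ 0.01384287, -0.00736683, -0.02044715]), 'gripper_width': 0.08676488432582839}
['Unreachable', 'finger_overhang']
```

View pics/scene0.png

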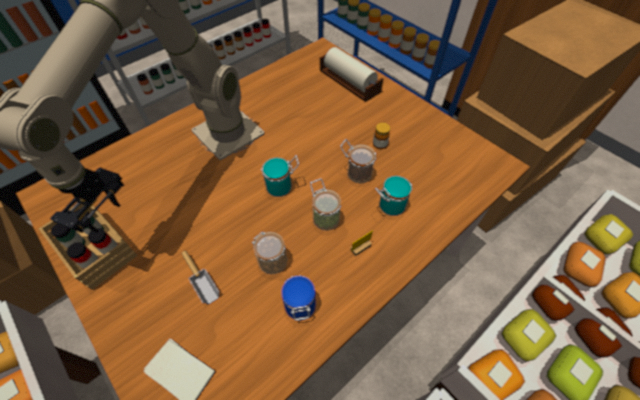

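View pics/top0.png

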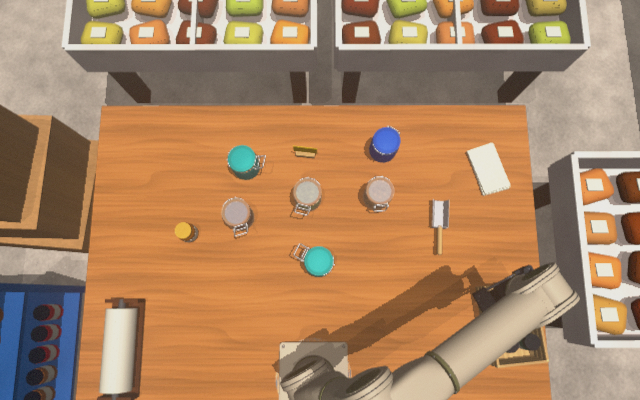

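Run:
```python
import cv2,numpy as np
t=cv2.imread("pics/top0.png"); s=cv2.imread("pics/scene0.png")
a=cv2.resize(t[130:290,200:420],(770,560),interpolation=cv2.INTER_CUBIC)
b=cv2.resize(s[120:320,230:430],(600,600),interpolation=cv2.INTER_CUBIC)
cv2.imwrite("pics/c1.png",a);cv2.imwrite("pics/c2.png",b)
```

```text
(no output)
```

View pics/c1.png

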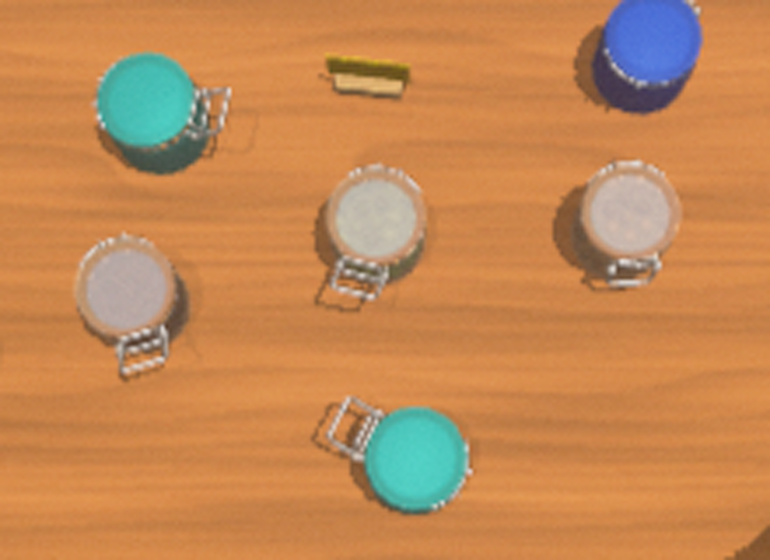

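View pics/c2.png

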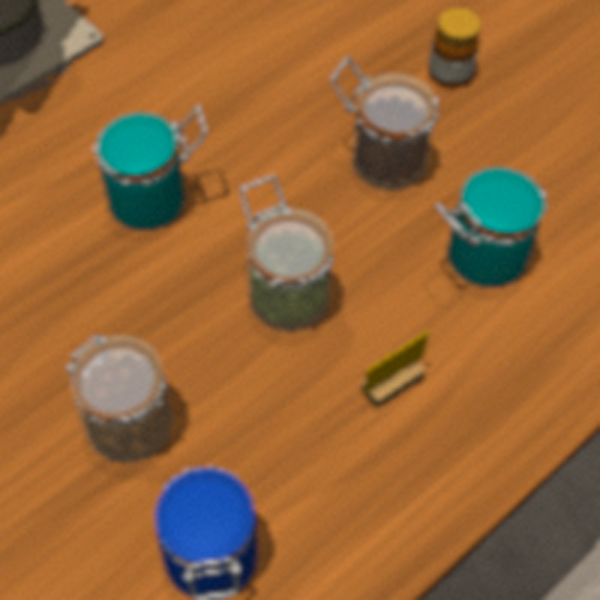

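```bash
cat > h.py <<'E'
import numpy as np
from bench import viewer, telemetry
from scipy.spatial.transform import Rotation as Rn
F=None
def cams():
    global F
    if F is None: F={n:viewer.grab_frame(n) for n in("scene","top")}
    return F
def ray(n,p):
    f=cams()[n]; d=f["R"].T@np.linalg.solve(f["K"],[p[0],p[1],1]); c=-f["R"].T@f["t"]; return c,d/np.linalg.norm(d)
def plane(n,p,z):
    c,d=ray(n,p); return c+d*(z-c[2])/d[2]
def tri(ps,pt):
    A=np.zeros((3,3));b=np.zeros(3)
    L=[ray("scene",ps),ray("top",pt)]
    for c,d in L:
        P=np.eye(3)-np.outer(d,d);A+=P;b+=P@c
    X=np.linalg.solve(A,b); return X,[np.linalg.norm((np.eye(3)-np.outer(d,d))@(X-c)) for c,d in L]
def proj(n,X):
    f=cams()[n]; q=f["K"]@(f["R"]@np.array(X)+f["t"]); return q[:2]/q[2]
E
python3 - <<'E'
from h import *
np.set_printoptions(precision=4,suppress=True)
T=lambda x,y:(x/3.5+200-.35,y/3.5+130-.35); S=lambda x,y:(x/3+230-.33,y/3+120-.33)
D={'a':dict(lid=(S(396,106),T(127,288)),e=[(S(349,60),T(168,361)),(S(333,80),T(122,374))]),
'b':dict(lid=(S(290,248),T(376,217)),e=[(S(277,178),T(378,298)),(S(242,188),T(334,290))]),
'c':dict(lid=(S(122,381),T(631,210)),e=[])}
for k,v in D.items():
    print(k,'lid tri',tri(*v['lid']),'planes',plane("scene",v['lid'][0],.123),plane("top",v['lid'][1],.123))
    for e in v['e']: print('  end',tri(*e), plane("scene",e[0],.136),plane("top",e[1],.136))
E
```

```text
a lid tri (array([0.5481, 0.2609, 0.111 ]), [np.float64(0.0004947453237731635), np.float64(0.0004947453237732764)]) planes [0.5549 0.2519 0.123 ] [0.5464 0.2593 0.123 ]
  end (array([0.4794, 0.2236, 0.1604]), [np.float64(0.013238060897047134), np.float64(0.013238060897047228)]) [0.4689 0.2536 0.136 ] [0.4745 0.2163 0.136 ]
  end (array([0.4595, 0.2548, 0.0966]), [np.float64(0.01306132019207751), np.float64(0.013061320192077548)]) [0.4804 0.2153 0.136 ] [0.4623 0.2592 0.136 ]
b lid tri (array([0.6185, 0.0207, 0.1076]), [np.float64(0.000801886962329668), np.float64(0.0008018869623296013)]) planes [0.626  0.0127 0.123 ] [0.6157 0.021  0.123 ]
  end (array([0.5452, 0.0364, 0.1467]), [np.float64(0.02181775517354031), np.float64(0.02181775517354019)]) [0.5495 0.0613 0.136 ] [0.5344 0.0185 0.136 ]
  end (array([0.5345, 0.0446, 0.1245]), [np.float64(0.018819419505876376), np.float64(0.018819419505876407)]) [0.5337 0.0216 0.136 ] [0.5422 0.0604 0.136 ]
c lid tri (array([ 0.6264, -0.2265,  0.107 ]), [np.float64(0.0011447168858141974), np.float64(0.001144716885814126)]) planes [ 0.6349 -0.2292  0.123 ] [ 0.6224 -0.2255  0.123 ]
```

Run:
```python
from h import *
np.set_printoptions(precision=4,suppress=True)
T=lambda x,y:(x/3.5+200-.35,y/3.5+130-.35); S=lambda x,y:(x/3+230-.33,y/3+120-.33)
for n,a,b in [('a+',S(349,60),T(122,374)),('a-',S(333,80),T(168,361)),('b+',S(277,178),T(334,290)),('b-',S(242,188),T(378,298))]:
    print(n,tri(a,b))
print('teal lid',plane("top",T(415,459),.123),'bar',plane("top",T(328,440),.136),plane("top",T(350,398),.136))
print(tri(S(203,108),T(328,440)),tri(S(206,130),T(350,398)),tri(S(203,108),T(350,398)),tri(S(206,130),T(328,440)))
print('teal2',plane("top",T(147,100),.123),plane("top",T(228,90),.136),plane("top",T(215,134),.136))
print('honey',plane("top",(184,231),.095))
s=telemetry.observe();print(Rn.from_quat(s['tcp_rot']).as_matrix())
```

```text
a+ (array([0.4631, 0.2604, 0.1271]), [np.float64(0.00037920296595760875), np.float64(0.0003792029659576196)])
a- (array([0.476 , 0.2182, 0.1302]), [np.float64(0.0012452778081210342), np.float64(0.0012452778081209973)])
b+ (array([0.5445, 0.0626, 0.1294]), [np.float64(0.002328106519703482), np.float64(0.0023281065197034083)])
b- (array([0.5347, 0.0194, 0.1384]), [np.float64(0.0010995772932435063), np.float64(0.0010995772932435193)])
teal lid [ 0.3834 -0.0165  0.123 ] bar [0.4002 0.0648 0.136 ] [0.4395 0.0445 0.136 ]
(array([0.4023, 0.0676, 0.1286]), [np.float64(0.0028486590480010583), np.float64(0.002848659048001094)]) (array([0.4396, 0.045 , 0.138 ]), [np.float64(0.0006514599627002786), np.float64(0.0006514599627002453)]) (array([0.4364, 0.0444, 0.1742]), [np.float64(0.0015985002390259257), np.float64(0.001598500239026002)]) (array([0.4048, 0.0687, 0.0896]), [np.float64(0.0018848995579454403), np.float64(0.0018848995579453843)])
teal2 [0.733  0.2457 0.123 ] [0.7393 0.1651 0.136 ] [0.6952 0.1768 0.136 ]
honey [0.4859 0.4378 0.095 ]
[[ 0.8921  0.4518 -0.0002]
 [ 0.4518 -0.8921  0.0004]
 [-0.     -0.0005 -1.    ]]
```

Emit:
arm_command --motion '[{"tx": 3, "ty": -2.5, "claw": 0}, {"tx": 3.5, "ty": -2.9, "claw": 0}, {"tx": 3.5, "ty": -2.9, "claw": 0}, {"tx": 3.5, "ty": -2.9, "claw": 0}, {"tx": 3.5, "ty": -2.9, "claw": 0}, {"tx": 3.5, "ty": -2.9, "claw": 0}, {"tx": 3.5, "ty": -2.9, "claw": 0}, {"tx": 3.5, "ty": -2.9, "claw": 0}, {"tx": 3.5, "ty": -2.9, "claw": 0}, {"tx": 3.5, "ty": -2.9, "claw": 0}]' --newtons 20

```text
$.motion[0]: bad value
```

Emit:
arm_command --motion '[{"rx": 0, "ry": 0, "rz": 0, "tx": 3, "ty": -2.5, "tz": 0, "claw": 0}, {"rx": 0, "ry": 0, "rz": 0, "tx": 3.5, "ty": -2.9, "tz": 0, "claw": 0}]' --newtons 20

```text
time: 0.5
tool_pos: [0.3123, -0.4829, 0.2045]
tcp_rot: [0.974, 0.228, -0.001, -0.0]
wrist_force: [1.1, -0.7, 0.6]
gripper_width: 0.078
```

Emit:
arm_command --motion '[{"rx": 0, "ry": 0, "rz": 0, "tx": 3.5, "ty": -2.9, "tz": 0, "claw": 0}, {"rx": 0, "ry": 0, "rz": 0, "tx": 3.5, "ty": -2.9, "tz": 0, "claw": 0}, {"rx": 0, "ry": 0, "rz": 0, "tx": 3.5, "ty": -2.9, "tz": 0, "claw": 0}, {"rx": 0, "ry": 0, "rz": 0, "tx": 3.5, "ty": -2.9, "tz": 0, "claw": 0}, {"rx": 0, "ry": 0, "rz": 0, "tx": 3.5, "ty": -2.9, "tz": 0, "claw": 0}, {"rx": 0, "ry": 0, "rz": 0, "tx": 3.5, "ty": -2.9, "tz": 0, "claw": 0}, {"rx": 0, "ry": 0, "rz": 0, "tx": 3.5, "ty": -2.9, "tz": 0, "claw": 0}, {"rx": 0, "ry": 0, "rz": 0, "tx": 3.5, "ty": -2.9, "tz": 0, "claw": 0}, {"rx": 0, "ry": 0, "rz": 0, "tx": 3.5, "ty": -2.9, "tz": 0, "claw": 0}, {"rx": 0, "ry": 0, "rz": 0, "tx": 3.5, "ty": -2.9, "tz": 0, "claw": 0}]'

```text
time: 1.5
tool_pos: [0.502, -0.0516, 0.2046]
tcp_rot: [0.974, 0.226, -0.0, 0.002]
wrist_force: [1.9, -0.8, -0.2]
gripper_width: 0.0024
```

Emit:
arm_command --motion '[{"rx": 0, "ry": 0, "rz": 0.14, "tx": 0, "ty": 0, "tz": 0, "claw": 0}, {"rx": 0, "ry": 0, "rz": 0.14, "tx": 0, "ty": 0, "tz": 0, "claw": 0}, {"rx": 0, "ry": 0, "rz": 0.14, "tx": 0, "ty": 0, "tz": 0, "claw": 0}, {"rx": 0, "ry": 0, "rz": 0.14, "tx": 0, "ty": 0, "tz": 0, "claw": 0}, {"rx": 0, "ry": 0, "rz": 0.14, "tx": 0, "ty": 0, "tz": 0, "claw": 0}, {"rx": 0, "ry": 0, "rz": 0, "tx": 0, "ty": 0, "tz": 0, "claw": 0}]'

```text
time: 2.1
tool_pos: [0.5039, -0.0417, 0.2049]
tcp_rot: [0.992, -0.128, 0.001, 0.001]
wrist_force: [0.5, -0.1, 0.6]
gripper_width: 0.0005
```

```bash
cat >> h.py <<'E'
def togo(target,ang):
    "target TCP xyz, wanted world angle (deg) of tool y axis"
    s=telemetry.observe(); R=Rn.from_quat(s['tcp_rot']).as_matrix()
    d=R.T@(np.array(target)-s['tool_pos'])*100
    a=np.radians(ang); 
    x=np.cross([np.cos(a),np.sin(a),0],[0,0,-1]); W=np.column_stack([x,[np.cos(a),np.sin(a),0],[0,0,-1]])
    print('t cm',d.round(2),'rot',Rn.from_matrix(R.T@W).as_rotvec().round(3),'pos',s['tool_pos'].round(4),'F',s['wrist_force'].round(1),'w',round(s['gripper_width'],4),'t',s['time'])
JAR={'a':((.497,.2462),195.5,-74.5),'b':((.567,.0336),166.,-104.)}
def tgt(j,r,zt):
    p,f,y=JAR[j]; f=np.radians(f)
    return [p[0]+r*np.cos(f),p[1]+r*np.sin(f),zt+.011],y
E
python3 -c "
from h import *
togo(*tgt('b',.031,.16))"
```

```text
t cm [ 1.09 -8.86  3.38] rot [ 0.002 -0.002 -0.013] pos [ 0.5039 -0.0417  0.2049] F [ 0.5 -0.1  0.6] w 0.0005 t 2.1
```

Emit:
arm_command --motion '[{"rx": 0, "ry": 0, "rz": -0.01, "tx": 0.4, "ty": -3.0, "tz": 0, "claw": 0}, {"rx": 0, "ry": 0, "rz": 0, "tx": 0.4, "ty": -3.0, "tz": 0, "claw": 0}, {"rx": 0, "ry": 0, "rz": 0, "tx": 0.3, "ty": -2.5, "tz": 1.0, "claw": 0}, {"rx": 0, "ry": 0, "rz": 0, "tx": 0, "ty": 0, "tz": 0.5, "claw": 0}, {"rx": 0, "ry": 0, "rz": 0, "tx": 0, "ty": 0, "tz": 0, "claw": 0}]'

```text
time: 2.6
tool_pos: [0.5364, 0.0392, 0.1895]
tcp_rot: [0.994, -0.114, 0.001, 0.001]
wrist_force: [-0.4, -0.7, -0.0]
gripper_width: 0.0004
```

Run:
```python
from h import *
import cv2
togo(*tgt('b',.031,.16))
F=cams()
a=cv2.resize(F['scene']['image'][140:240,270:400,::-1],(780,600),interpolation=cv2.INTER_CUBIC)
b=cv2.resize(F['top']['image'][160:260,250:380,::-1],(780,600),interpolation=cv2.INTER_CUBIC)
cv2.imwrite("pics/s1.png",a);cv2.imwrite("pics/t1.png",b)
```

```text
t cm [ 0.   -0.2   1.85] rot [ 0.002 -0.003  0.016] pos [0.5364 0.0392 0.1895] F [-0.4 -0.7 -0. ] w 0.0004 t 2.6
```

View pics/s1.png

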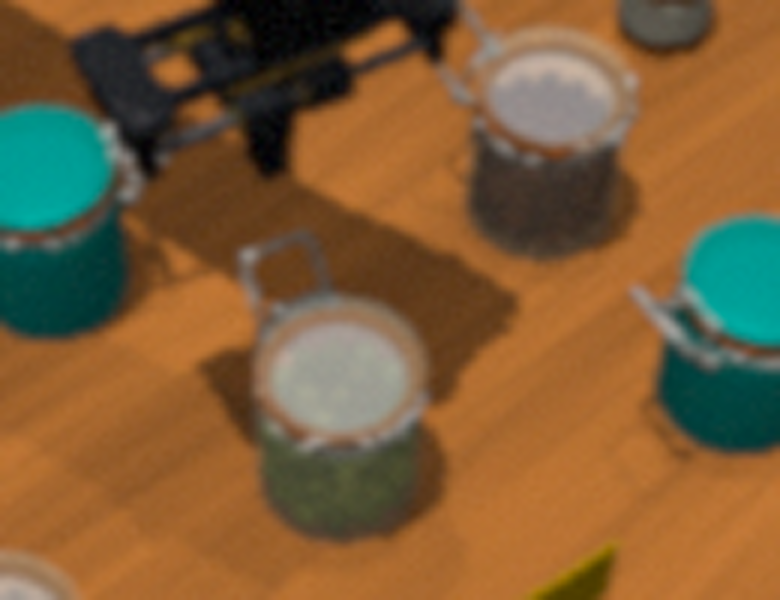

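View pics/t1.png

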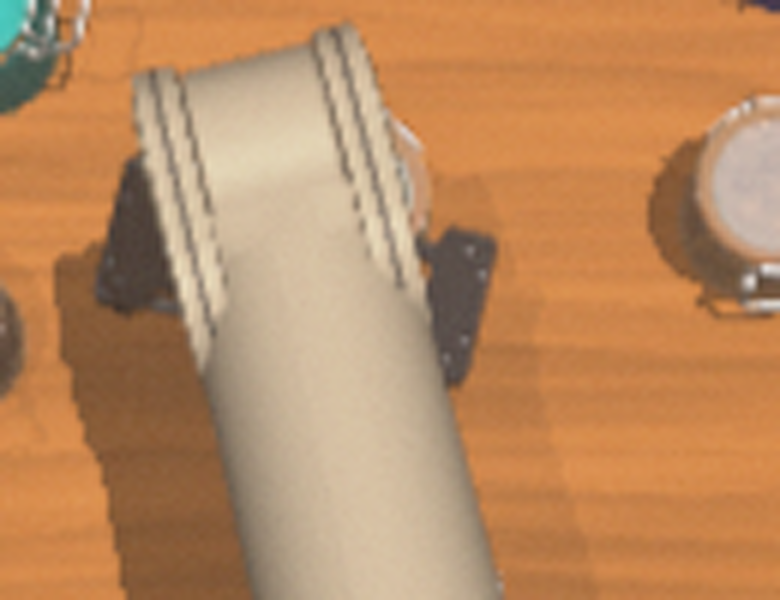

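Emit:
arm_command --motion '[{"rx": 0, "ry": 0, "rz": 0.01, "tx": 0, "ty": -0.2, "tz": 1.2, "claw": 0}, {"rx": 0, "ry": 0, "rz": 0, "tx": 0, "ty": 0, "tz": 1.2, "claw": 0}, {"rx": 0, "ry": 0, "rz": 0, "tx": 0, "ty": 0, "tz": 0.9, "claw": 0}, {"rx": 0, "ry": 0, "rz": 0, "tx": 0, "ty": 0, "tz": 0, "claw": 0}]'

```text
time: 3.1
tool_pos: [0.5369, 0.0378, 0.1547]
tcp_rot: [0.993, -0.121, 0.002, 0.002]
wrist_force: [0.4, 0.1, 0.1]
gripper_width: 0.001
```

Run:
```python
from h import *
import cv2
togo(*tgt('b',.031,.138))
F=cams()
a=cv2.resize(F['scene']['image'][140:240,270:400,::-1],(780,600),interpolation=cv2.INTER_CUBIC)
cv2.imwrite("pics/s2.png",a)
```

```text
t cm [-0.08 -0.32  0.56] rot [ 0.003 -0.005  0.001] pos [0.5369 0.0378 0.1547] F [0.4 0.1 0.1] w 0.001 t 3.1
```

View pics/s2.png

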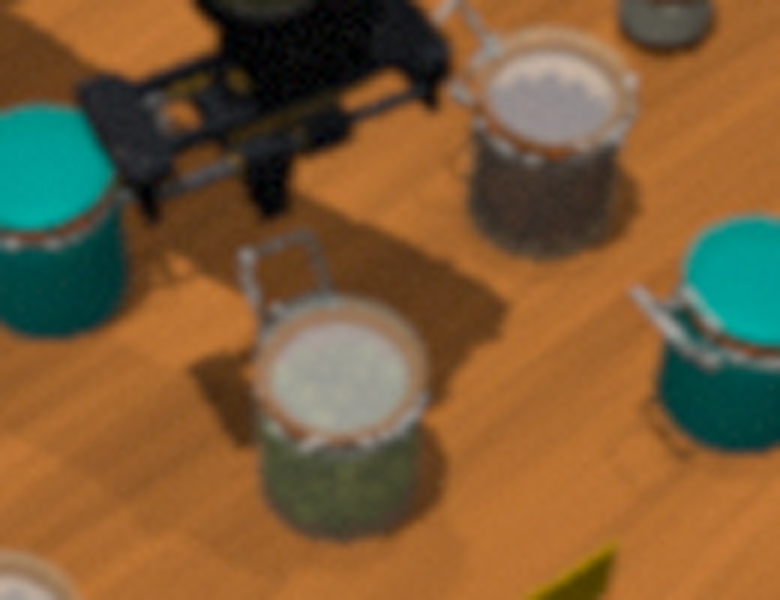

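Run:
```python
from h import *
s=telemetry.observe(); R=Rn.from_quat(s['tcp_rot']).as_matrix()
c=lambda X:((proj("scene",X)-[270,140])*6).round(0)
for x in(-.0095,.0095):
  for y in(-.015,.015): print(x,y,c(s['tool_pos']+R@np.array([x,y,.011])))
print('bar',[c(tgt('b',.029,z-.011)[0]) for z in(.136,)], 'piv',c([*JAR['b'][0],.097]), 'base',c([.6165,.0208,.0]))
p=tgt('b',.029,.125)[0]; t=np.array([.242,.970,0])*.021
print(c(p+t),c(p-t))
```

```text
-0.0095 -0.015 [284. 212.]
-0.0095 0.015 [237. 231.]
0.0095 -0.015 [299. 235.]
0.0095 0.015 [252. 254.]
bar [array([273., 242.])] piv [297. 318.] base [336. 472.]
[305. 229.] [240. 255.]
```

Run:
```python
from h import *
import cv2
from bench import robot
print(robot.finger_overhang)
s=telemetry.observe();print(s['tool_pos'],s['time'])
F=cams()
im=F['scene']['image'][:,:,::-1].copy()
a=cv2.resize(im[150:200,285:350],(780,600),interpolation=cv2.INTER_CUBIC)
R=Rn.from_quat(s['tcp_rot']).as_matrix()
for z,col in((.011,(0,0,255)),(0,(0,255,0)),(-.008,(255,0,0))):
  for x in(-.0095,.0095):
    for y in(-.015,.015):
      q=(proj("scene",s['tool_pos']+R@np.array([x,y,z]))+.5-[285,150])*12
      cv2.circle(a,tuple(int(v) for v in q),4,col,-1)
cv2.imwrite("pics/s3.png",a)
```

```text
0.011
[0.53805155 0.03832955 0.15677917] 3.3
```

View pics/s3.png

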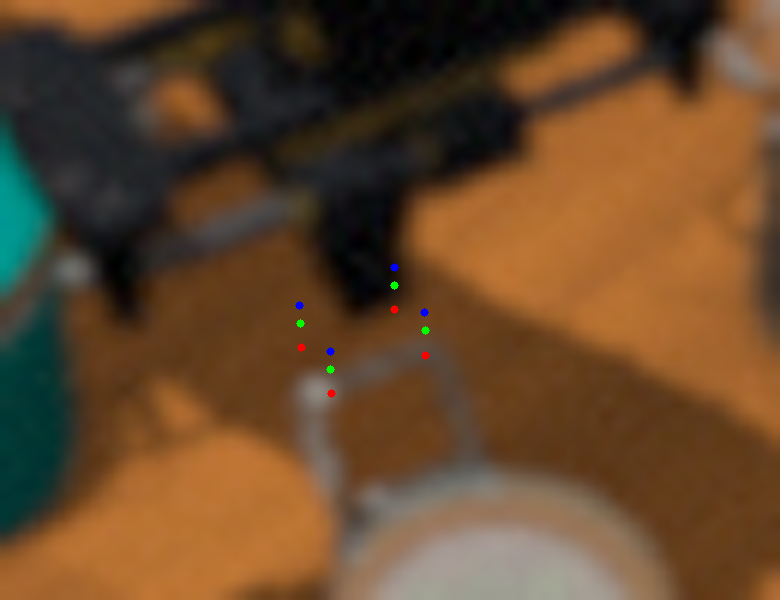

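Run:
```python
from h import *
import cv2
F=cams()
im=F['scene']['image'][:,:,::-1].copy()[150:200,285:350]
a=np.clip(255*(im/255.)**.5*1.1,0,255).astype(np.uint8)
a=cv2.resize(a,(780,600),interpolation=cv2.INTER_NEAREST)
cv2.imwrite("pics/s4.png",a)
im=F['top']['image'][:,:,::-1].copy()[180:260,260:360]
a=np.clip(255*(im/255.)**.5*1.1,0,255).astype(np.uint8)
cv2.imwrite("pics/t4.png",cv2.resize(a,(750,600),interpolation=cv2.INTER_NEAREST))
```

```text
(no output)
```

View pics/s4.png

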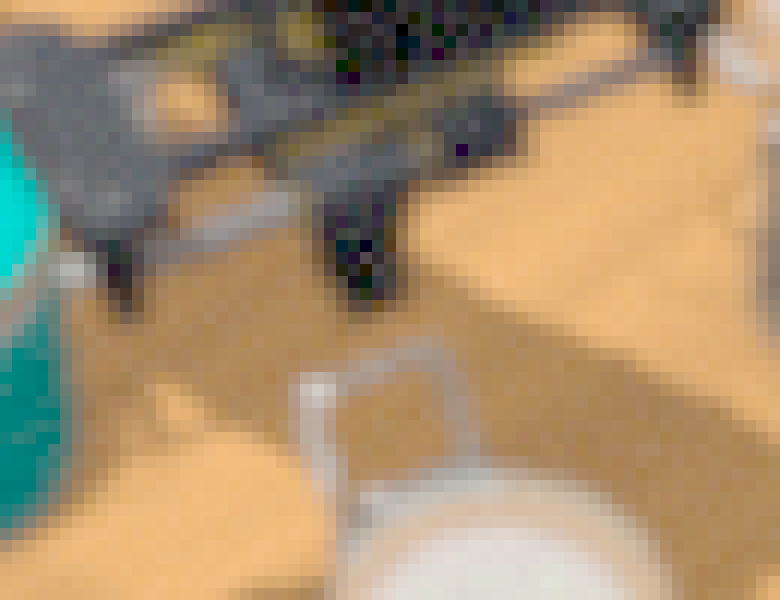

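View pics/t4.png

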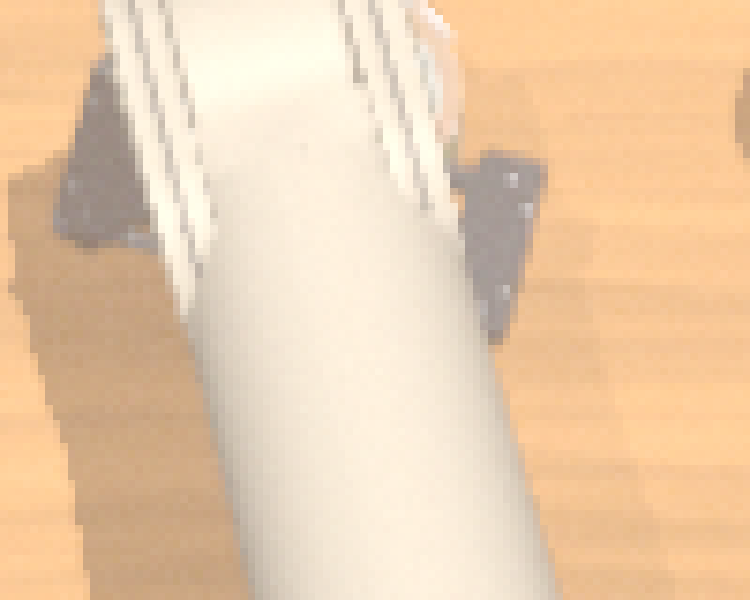

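Run:
```python
from h import *
for z in(.2,.23,.26): print(z,plane('top',(260+297/7.5-.5,180+198/7.5-.5),z))
p=(285+363/12-.5,150+298/12-.5)
for z in(.145,.155,.165,.175): print(z,plane('scene',p,z))
```

```text
0.2 [0.55303109 0.04462361 0.2       ]
0.23 [0.5476614  0.04344231 0.23      ]
0.26 [0.54229171 0.042261   0.26      ]
0.145 [0.52270956 0.05147316 0.145     ]
0.155 [0.52898351 0.04623733 0.155     ]
0.165 [0.53525745 0.0410015  0.165     ]
0.175 [0.5415314  0.03576567 0.175     ]
```

Emit:
arm_command --motion '[{"rx": 0, "ry": 0, "rz": 0, "tx": 0, "ty": -0.2, "tz": 0.7, "claw": 0}, {"rx": 0, "ry": 0, "rz": 0, "tx": 0, "ty": 0, "tz": 0.4, "claw": 0}, {"rx": 0, "ry": 0, "rz": 0, "tx": 0, "ty": 0, "tz": 0, "claw": 0}]'

```text
time: 3.9
tool_pos: [0.5386, 0.0405, 0.1448]
tcp_rot: [0.993, -0.121, 0.004, 0.001]
wrist_force: [-0.2, 0.3, -0.5]
gripper_width: 0.0008
```

```bash
cat >> h.py <<'E'
def snap(name,cam,x0,y0,w,h,k):
    import cv2
    im=cams()[cam]['image'][y0:y0+h,x0:x0+w,::-1]
    a=np.clip(255*(im/255.)**.6*1.1,0,255).astype(np.uint8)
    cv2.imwrite(f"pics/{name}.png",cv2.resize(a,(w*k,h*k),interpolation=cv2.INTER_CUBIC))
E
python3 - <<'E'
from h import *
togo(*tgt('b',.031,.138))
snap('s5','scene',285,150,65,50,12)
E
```

```text
t cm [-0.17 -0.02 -0.43] rot [ 0.002 -0.008  0.002] pos [0.5386 0.0405 0.1448] F [-0.2  0.3 -0.5] w 0.0008 t 3.9
```

View pics/s5.png

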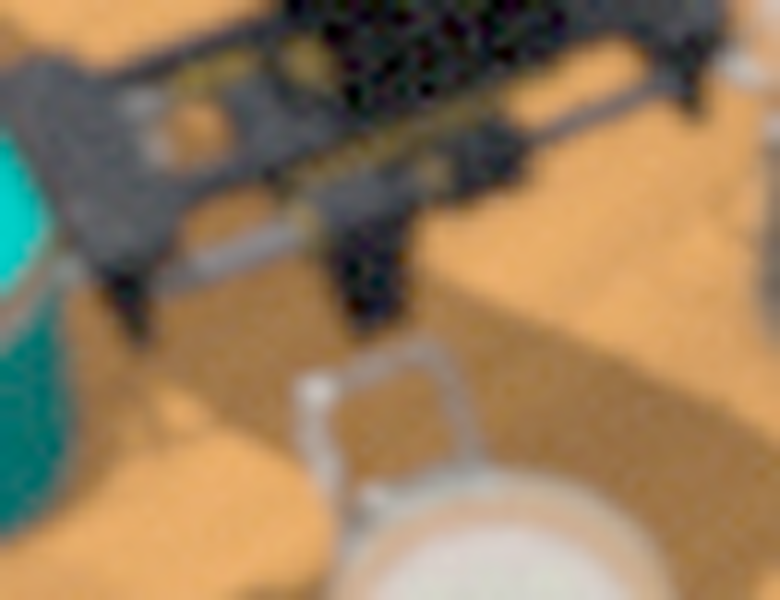

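Emit:
arm_command --motion '[{"rx": 0, "ry": 0, "rz": 0, "tx": 0, "ty": 0, "tz": 0.5, "claw": 0}, {"rx": 0, "ry": 0, "rz": 0, "tx": 0, "ty": 0, "tz": 0.4, "claw": 0}, {"rx": 0, "ry": 0, "rz": 0, "tx": 0, "ty": 0, "tz": 0, "claw": 0}]'

```text
time: 4.3
tool_pos: [0.539, 0.0405, 0.1357]
tcp_rot: [0.993, -0.121, 0.004, 0.001]
wrist_force: [0.3, 0.0, -0.2]
gripper_width: 0.0008
```

Run:
```python
from h import *
togo(*tgt('b',.031,.138))
snap('s6','scene',285,150,65,50,12)
```

```text
t cm [-0.2  -0.01 -1.34] rot [ 0.002 -0.009  0.002] pos [0.539  0.0405 0.1357] F [ 0.3  0.  -0.2] w 0.0008 t 4.3
```

View pics/s6.png

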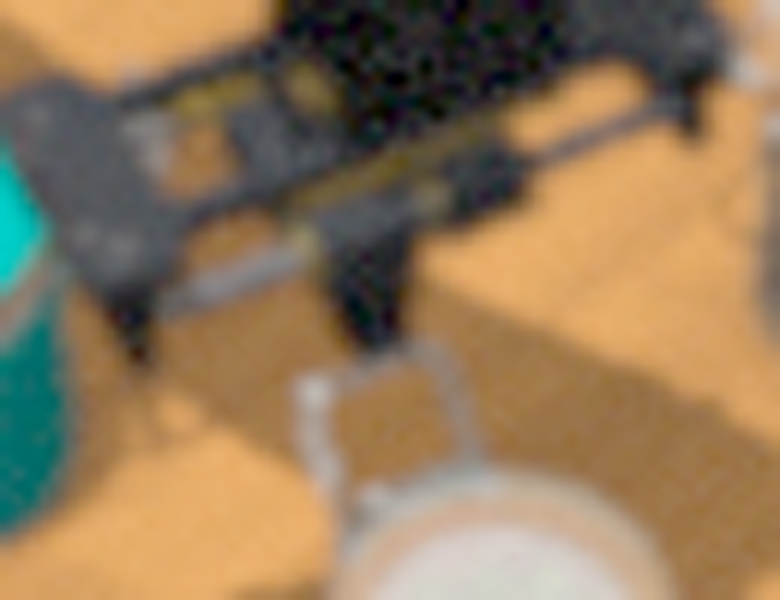

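Emit:
arm_command --motion '[{"rx": 0, "ry": 0, "rz": 0, "tx": 0, "ty": 0, "tz": 0.4, "claw": 0}, {"rx": 0, "ry": 0, "rz": 0, "tx": 0, "ty": 0, "tz": 0, "claw": 0}]'

```text
time: 4.6
tool_pos: [0.5394, 0.0405, 0.1321]
tcp_rot: [0.993, -0.121, 0.005, 0.001]
wrist_force: [-0.1, -0.5, -0.5]
gripper_width: 0.0002
```

Run:
```python
from h import *
togo(*tgt('b',.031,.138))
snap('s7','scene',285,150,65,50,12)
```

```text
t cm [-0.24  0.01 -1.7 ] rot [ 0.001 -0.009  0.002] pos [0.5394 0.0405 0.1321] F [-0.1 -0.5 -0.5] w 0.0002 t 4.6
```

View pics/s7.png

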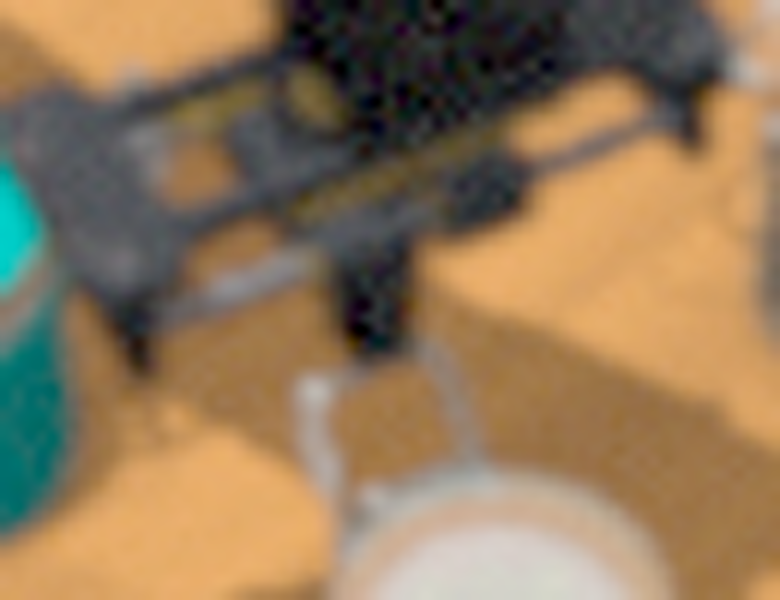

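Emit:
arm_command --motion '[{"rx": 0, "ry": 0, "rz": 0, "tx": -0.25, "ty": 0, "tz": 0.2, "claw": 0}, {"rx": 0, "ry": 0, "rz": 0, "tx": 0, "ty": 0, "tz": 0.3, "claw": 0}, {"rx": 0, "ry": 0, "rz": 0, "tx": 0, "ty": 0, "tz": 0, "claw": 0}]'

```text
time: 5.0
tool_pos: [0.5371, 0.0413, 0.1273]
tcp_rot: [0.993, -0.121, 0.005, 0.001]
wrist_force: [-0.7, 0.3, -0.1]
gripper_width: 0.0007
```

Run:
```python
from h import *
togo(*tgt('b',.031,.138))
snap('s8','scene',285,150,65,50,12)
```

```text
t cm [ 0.01  0.02 -2.17] rot [ 0.001 -0.01   0.002] pos [0.5371 0.0413 0.1273] F [-0.7  0.3 -0.1] w 0.0007 t 5.0
```

View pics/s8.png

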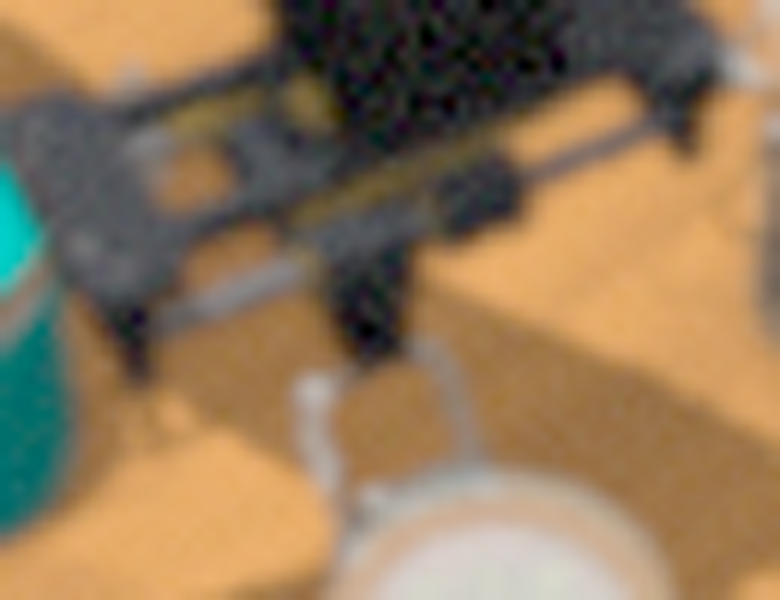

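Emit:
arm_command --motion '[{"rx": 0, "ry": 0, "rz": 0, "tx": 0, "ty": 0, "tz": 0.3, "claw": 0}, {"rx": 0, "ry": 0, "rz": 0, "tx": 0, "ty": 0, "tz": 0.2, "claw": 0}, {"rx": 0, "ry": 0, "rz": 0, "tx": 0, "ty": 0, "tz": 0, "claw": 0}]'

```text
time: 5.4
tool_pos: [0.5375, 0.0413, 0.1223]
tcp_rot: [0.993, -0.121, 0.005, 0.001]
wrist_force: [-0.4, 0.6, 0.7]
gripper_width: 0.0001
```

Run:
```python
from h import *
togo(*tgt('b',.031,.138))
snap('s9','scene',285,150,65,50,12)
```

```text
t cm [-0.03  0.04 -2.67] rot [ 0.001 -0.011  0.002] pos [0.5375 0.0413 0.1223] F [-0.4  0.6  0.7] w 0.0001 t 5.4
```

View pics/s9.png

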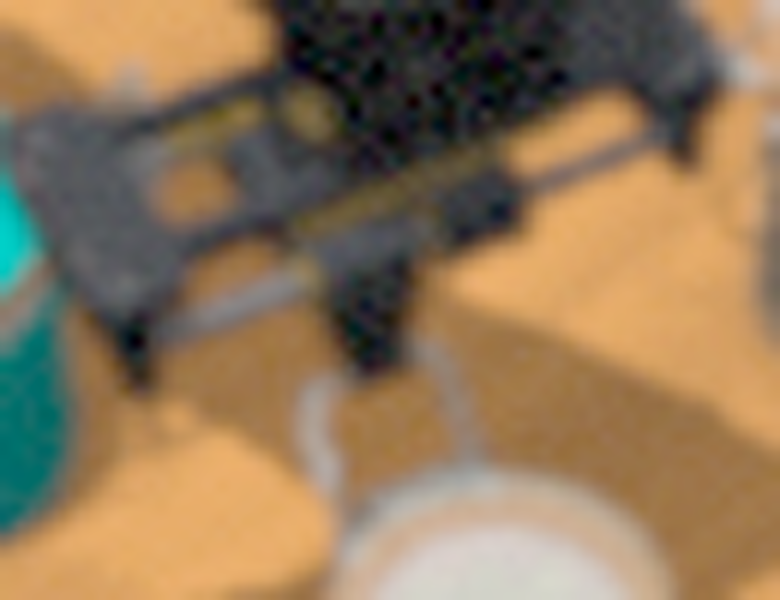

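Run:
```python
from h import *
for q in [(375,374),(350,360),(400,360)]:
  p=(285+q[0]/12-.5,150+q[1]/12-.5)
  for z in(.125,.135,.145): print(q,z,plane('scene',p,z))
snap('t9','top',260,180,100,80,7)
```

```text
(375, 374) 0.125 [0.53396547 0.0458704  0.125     ]
(375, 374) 0.135 [0.54000027 0.04079607 0.135     ]
(375, 374) 0.145 [0.54603507 0.03572174 0.145     ]
(350, 360) 0.125 [0.525197   0.04383789 0.125     ]
(350, 360) 0.135 [0.53131989 0.03878397 0.135     ]
(350, 360) 0.145 [0.53744278 0.03373006 0.145     ]
(400, 360) 0.125 [0.53491252 0.05472605 0.125     ]
(400, 360) 0.135 [0.54093781 0.04956274 0.135     ]
(400, 360) 0.145 [0.54696309 0.04439944 0.145     ]
```

View pics/t9.png

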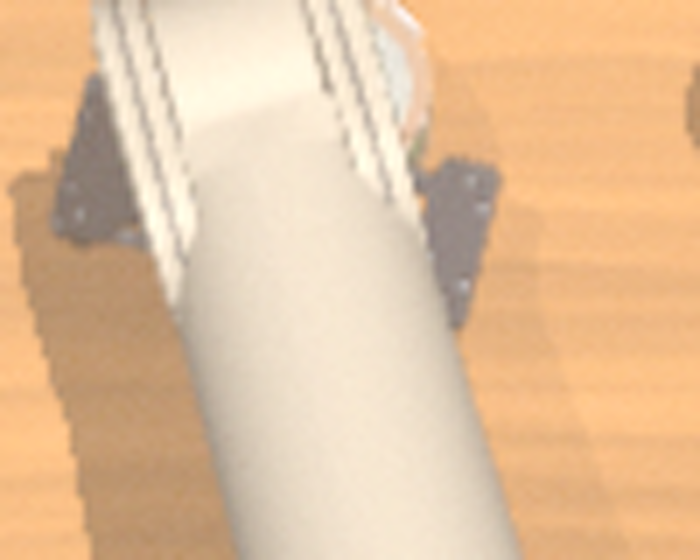

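Emit:
arm_command --motion '[{"rx": 0, "ry": 0, "rz": 0, "tx": -0.05, "ty": 0, "tz": 0.4, "claw": 0}, {"rx": 0, "ry": 0, "rz": 0, "tx": -0.05, "ty": 0, "tz": 0.4, "claw": 0}, {"rx": 0, "ry": 0, "rz": 0, "tx": 0, "ty": 0, "tz": 0, "claw": 0}]'

```text
time: 5.9
tool_pos: [0.5328, 0.043, 0.1174]
tcp_rot: [0.993, -0.12, 0.002, 0.002]
wrist_force: [-1.4, -2.6, 4.6]
gripper_width: 0.0001
```

Run:
```python
from h import *
togo(*tgt('b',.031,.138))
snap('s10','scene',285,150,65,50,12)
```

```text
t cm [ 0.46  0.1  -3.16] rot [ 0.004 -0.004  0.003] pos [0.5328 0.043  0.1174] F [-1.4 -2.6  4.6] w 0.0001 t 5.9
```

View pics/s10.png

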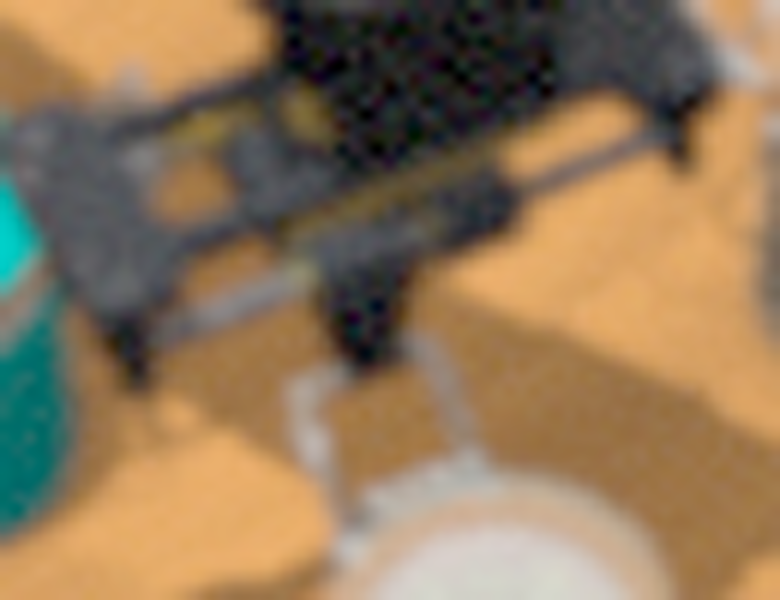

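Emit:
arm_command --motion '[{"rx": 0, "ry": 0, "rz": 0, "tx": -0.2, "ty": -0.1, "tz": 0.6, "claw": 0}, {"rx": 0, "ry": 0, "rz": 0, "tx": -0.3, "ty": 0, "tz": 0.6, "claw": 0}, {"rx": 0, "ry": 0, "rz": 0, "tx": 0, "ty": 0, "tz": 0.2, "claw": 0}]'

```text
time: 6.3
tool_pos: [0.5258, 0.0454, 0.1051]
tcp_rot: [0.993, -0.12, -0.0, 0.003]
wrist_force: [-5.4, 0.0, 6.6]
gripper_width: 0.0004
```

Run:
```python
from h import *
togo(*tgt('b',.042,.09))
snap('s11','scene',285,150,65,50,12)
```

```text
t cm [0.08 0.15 0.41] rot [ 0.006 -0.001  0.003] pos [0.5258 0.0454 0.1051] F [-5.4  0.   6.6] w 0.0004 t 6.3
```

View pics/s11.png

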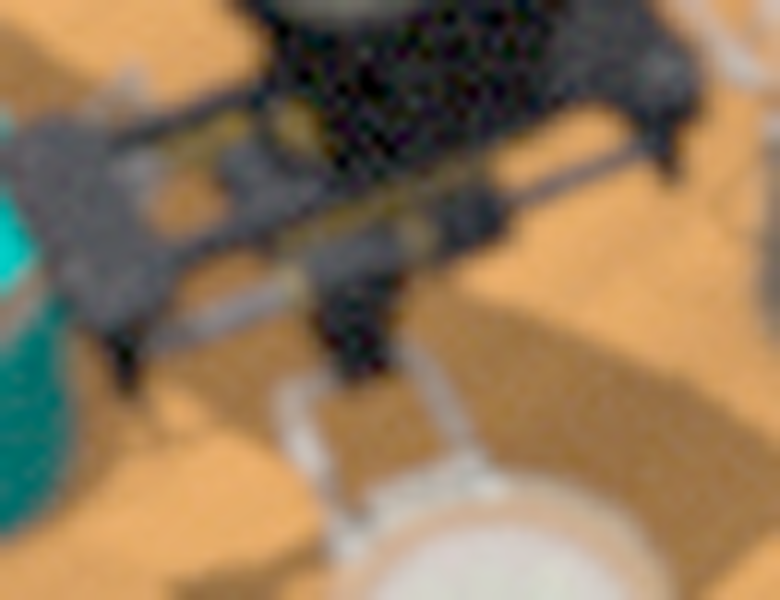

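```bash
cat >> h.py <<'E'
def barends(j,th,half=.021):
    p,f,y=JAR[j]; f=np.radians(f); u=np.array([np.cos(f),np.sin(f),0]); t=np.array([-u[1],u[0],0])
    a=np.radians(50)-th; r=.048*np.cos(a)-.003*np.sin(a); h=.048*np.sin(a)+.003*np.cos(a)
    c=np.array([*p,.097])+r*u+[0,0,h]
    return c+half*t,c-half*t,r,h
E
python3 - <<'E'
from h import *
for th in np.arange(0,1.8,.2):
    e=barends('b',th); print(round(th,1),[((proj('scene',x)+.5-[285,150])*12).round() for x in e[:2]],np.round(e[2:],3))
s=telemetry.observe();R=Rn.from_quat(s['tcp_rot']).as_matrix()
print([((proj('scene',s['tool_pos']+R@np.array([x,0,z]))+.5-[285,150])*12).round() for x in(-.0095,0,.0095) for z in (-.008,.011)])
E
```

```text
0.0 [array([307., 398.]), array([437., 345.])] [0.029 0.039]
0.2 [array([297., 395.]), array([426., 342.])] [0.036 0.032]
0.4 [array([289., 398.]), array([417., 345.])] [0.041 0.025]
0.6 [array([284., 406.]), array([411., 354.])] [0.045 0.016]
0.8 [array([281., 420.]), array([408., 368.])] [0.048 0.006]
1.0 [array([282., 439.]), array([408., 387.])] [ 0.048 -0.003]
1.2 [array([285., 462.]), array([410., 410.])] [ 0.046 -0.013]
1.4 [array([291., 488.]), array([416., 437.])] [ 0.043 -0.022]
1.6 [array([300., 517.]), array([424., 465.])] [ 0.038 -0.03 ]
[array([342., 362.]), array([343., 401.]), array([357., 384.]), array([358., 424.]), array([372., 406.]), array([372., 446.])]
```

Emit:
arm_command --motion '[{"rx": 0, "ry": 0, "rz": 0, "tx": 0, "ty": -0.1, "tz": 0.8, "claw": 0}, {"rx": 0, "ry": 0, "rz": 0, "tx": -0.1, "ty": 0, "tz": 0.8, "claw": 0}, {"rx": 0, "ry": 0, "rz": 0, "tx": 0, "ty": 0, "tz": 0.3, "claw": 0}]'

```text
time: 6.8
tool_pos: [0.5246, 0.0469, 0.0867]
tcp_rot: [0.993, -0.12, -0.0, 0.003]
wrist_force: [-2.5, 0.7, 2.5]
gripper_width: 0.0005
```

Run:
```python
from h import *
togo(*tgt('b',.042,.07))
snap('s12','scene',285,150,65,50,12)
```

```text
t cm [0.23 0.26 0.57] rot [ 0.007 -0.     0.003] pos [0.5246 0.0469 0.0867] F [-2.5  0.7  2.5] w 0.0005 t 6.8
```

View pics/s12.png

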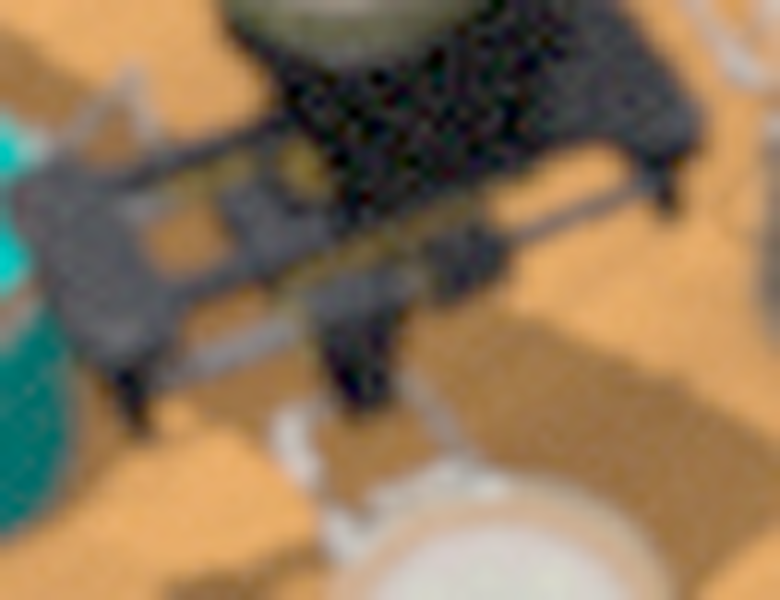

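Emit:
arm_command --motion '[{"rx": 0, "ry": 0, "rz": 0, "tx": 0.1, "ty": -0.2, "tz": 0.8, "claw": 0}, {"rx": 0, "ry": 0, "rz": 0, "tx": 0.1, "ty": 0, "tz": 0.8, "claw": 0}, {"rx": 0, "ry": 0, "rz": 0, "tx": 0.1, "ty": 0, "tz": 0.8, "claw": 0}, {"rx": 0, "ry": 0, "rz": 0, "tx": 0, "ty": 0, "tz": 0.2, "claw": 0}]'

```text
time: 7.3
tool_pos: [0.5302, 0.0474, 0.0602]
tcp_rot: [0.993, -0.121, 0.002, 0.003]
wrist_force: [0.5, -0.4, 1.3]
gripper_width: 0.0006
```

Run:
```python
from h import *
togo(*tgt('b',.042,.043))
snap('s13','scene',285,150,65,50,12)
```

```text
t cm [-0.3   0.44  0.63] rot [ 0.006 -0.004  0.002] pos [0.5302 0.0474 0.0602] F [ 0.5 -0.4  1.3] w 0.0006 t 7.3
```

View pics/s13.png

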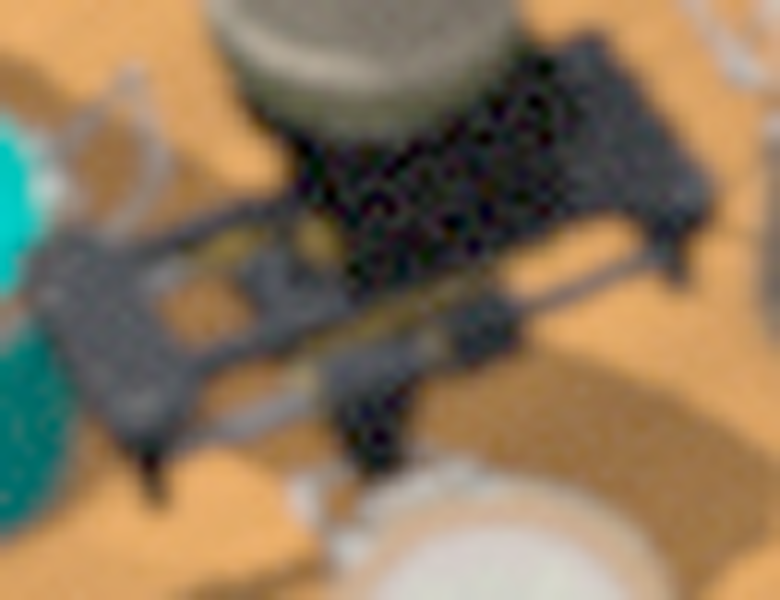

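Emit:
arm_command --motion '[{"rx": 0, "ry": 0, "rz": 0, "tx": -0.1, "ty": 0.2, "tz": 0.6, "claw": 0}, {"rx": 0, "ry": 0, "rz": 0, "tx": 0, "ty": 0, "tz": 0.6, "claw": 0}, {"rx": 0, "ry": 0, "rz": 0, "tx": 0, "ty": 0, "tz": 0, "claw": 0}]'

```text
time: 7.7
tool_pos: [0.5284, 0.0455, 0.0478]
tcp_rot: [0.993, -0.121, 0.001, 0.003]
wrist_force: [-0.8, -0.5, 0.4]
gripper_width: 0.0004
```

Run:
```python
from h import *
togo(*tgt('b',.042,.043))
snap('s14','scene',285,150,65,50,12)
```

```text
t cm [-0.16  0.23 -0.62] rot [ 0.006 -0.003  0.002] pos [0.5284 0.0455 0.0478] F [-0.8 -0.5  0.4] w 0.0004 t 7.7
```

View pics/s14.png

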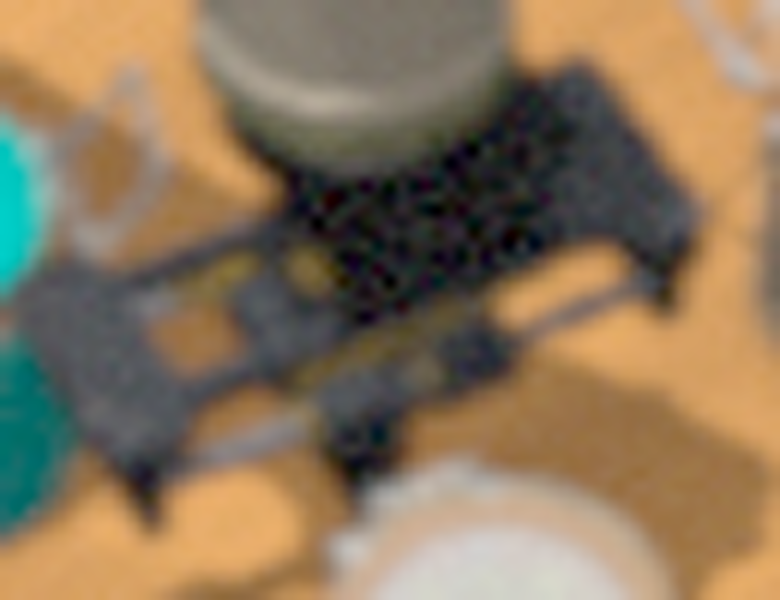

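Emit:
arm_command --motion '[{"rx": 0, "ry": 0, "rz": 0, "tx": -0.6, "ty": 0, "tz": -0.5, "claw": 0}, {"rx": 0, "ry": 0, "rz": 0, "tx": 0, "ty": 0, "tz": -2, "claw": 0}, {"rx": 0, "ry": 0, "rz": 0, "tx": 0, "ty": 0, "tz": -4, "claw": 0}, {"rx": 0, "ry": 0, "rz": 0, "tx": 0, "ty": 0, "tz": -4, "claw": 0}, {"rx": 0, "ry": 0, "rz": 0, "tx": 0, "ty": 0, "tz": -4, "claw": 0}, {"rx": 0, "ry": 0, "rz": -0.13, "tx": 0, "ty": 0, "tz": 0, "claw": 0}, {"rx": 0, "ry": 0, "rz": -0.13, "tx": 0, "ty": 0, "tz": 0, "claw": 0}, {"rx": 0, "ry": 0, "rz": -0.13, "tx": 0, "ty": 0, "tz": 0, "claw": 0}, {"rx": 0, "ry": 0, "rz": -0.12, "tx": 0, "ty": 0, "tz": 0, "claw": 0}, {"rx": 0, "ry": 0, "rz": 0, "tx": 0, "ty": 0, "tz": 0, "claw": 0}]'

```text
time: 8.8
tool_pos: [0.5185, 0.0511, 0.2047]
tcp_rot: [0.989, 0.145, 0.002, 0.004]
wrist_force: [0.1, 0.4, -0.6]
gripper_width: 0.0006
```

Run:
```python
from h import *
togo(*tgt('a',.031,.18))
snap('s15','scene',270,130,120,100,6)
```

```text
t cm [  0.43 -19.39   1.2 ] rot [ 0.008 -0.004  0.02 ] pos [0.5185 0.0511 0.2047] F [ 0.1  0.4 -0.6] w 0.0006 t 8.8
```

View pics/s15.png

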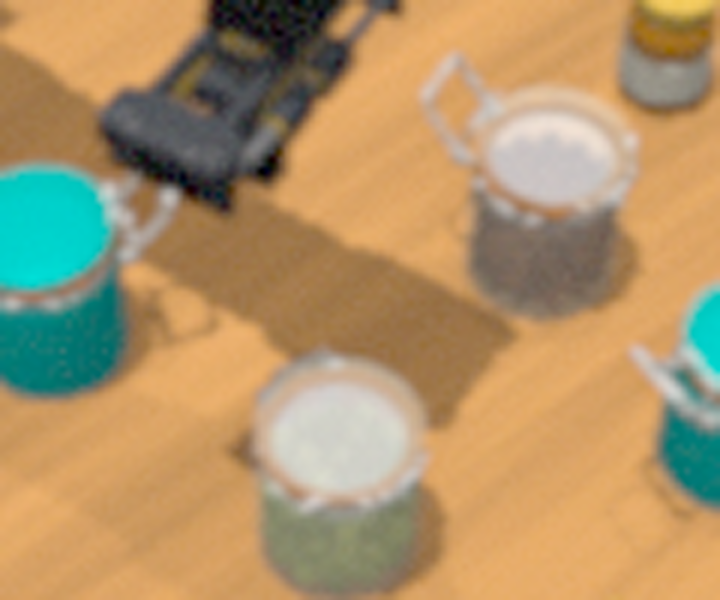

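Emit:
arm_command --motion '[{"rx": 0, "ry": 0, "rz": 0.02, "tx": 0.1, "ty": -3.5, "tz": 0, "claw": 0}, {"rx": 0, "ry": 0, "rz": 0, "tx": 0.1, "ty": -4, "tz": 0, "claw": 0}, {"rx": 0, "ry": 0, "rz": 0, "tx": 0.1, "ty": -4, "tz": 0, "claw": 0}, {"rx": 0, "ry": 0, "rz": 0, "tx": 0.1, "ty": -4, "tz": 0, "claw": 0}, {"rx": 0, "ry": 0, "rz": 0, "tx": 0, "ty": -3, "tz": 0, "claw": 0}, {"rx": 0, "ry": 0, "rz": 0, "tx": 0, "ty": 0, "tz": 0, "claw": 0}, {"rx": 0, "ry": 0, "rz": 0, "tx": 0, "ty": 0, "tz": 0, "claw": 0}]'

```text
time: 9.6
tool_pos: [0.4723, 0.2358, 0.203]
tcp_rot: [0.993, 0.118, 0.002, 0.004]
wrist_force: [-0.8, -0.5, -0.1]
gripper_width: 0.0002
```

Run:
```python
from h import *
togo(*tgt('a',.031,.12))
snap('s16','scene',310,110,65,50,12)
snap('t16','top',200,140,120,100,6)
```

```text
t cm [-0.48 -0.39  7.19] rot [ 0.009 -0.003 -0.035] pos [0.4723 0.2358 0.203 ] F [-0.8 -0.5 -0.1] w 0.0002 t 9.6
```

View pics/s16.png

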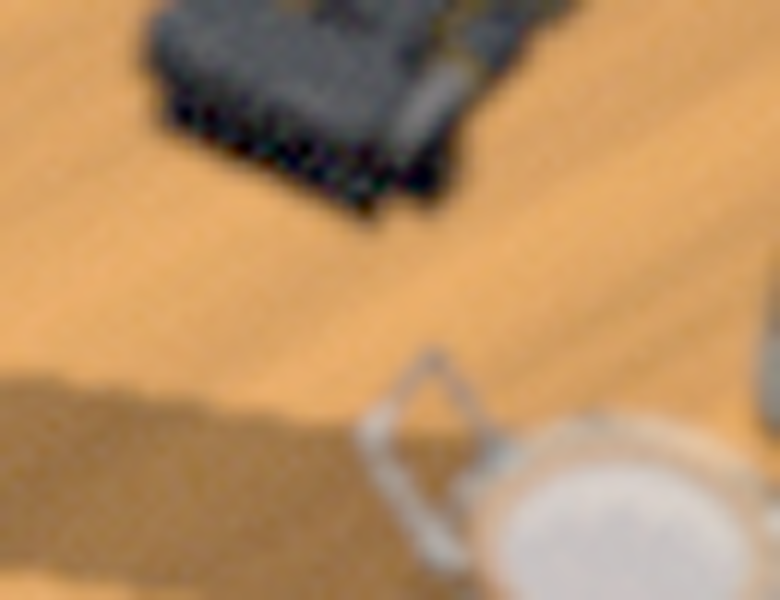

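View pics/t16.png

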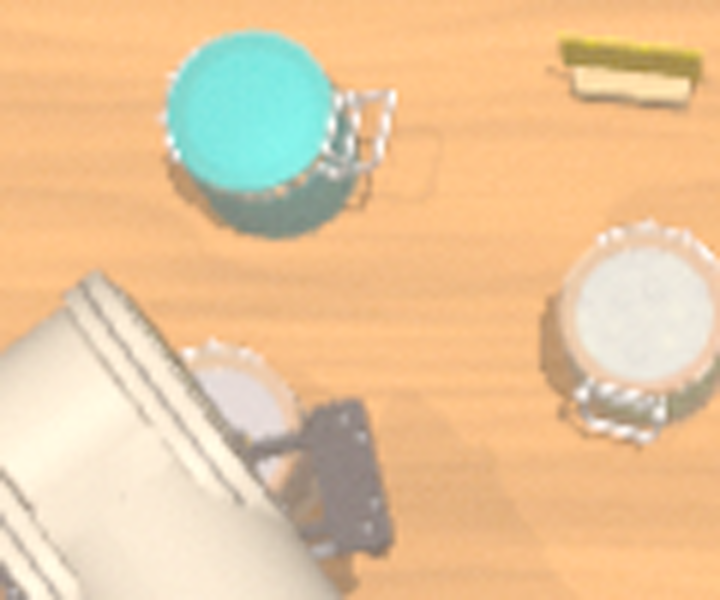

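Run:
```python
from h import *
import cv2
np.set_printoptions(precision=1,suppress=True)
for th in (0,1.4,1.57,1.8,2,2.2,2.356):
    e=barends('b',th); print(th,'top',[((proj('top',x)+.5-[280,170])*12) for x in e[:2]],'scene',[((proj('scene',x)+.5-[300,150])*12) for x in e[:2]])
snap('t17','top',280,170,60,50,12)
snap('s17','scene',300,150,65,50,12)
snap('t18','top',350,165,60,50,12)
```

```text
0 top [array([332. , 544.5]), array([185.2, 508.5])] scene [array([127.4, 398.4]), array([257.2, 345. ])]
1.4 top [array([324.3, 626.2]), array([182.4, 591.2])] scene [array([111.4, 488.4]), array([235.6, 436.6])]
1.57 top [array([328.5, 615.4]), array([187.2, 580.6])] scene [array([118.4, 512.3]), array([242.3, 460.5])]
1.8 top [array([335.6, 594.5]), array([195. , 559.9])] scene [array([130.3, 546. ]), array([253.8, 494. ])]
2 top [array([342.6, 571.2]), array([202.6, 536.8])] scene [array([142.5, 575.4]), array([265.9, 523.2])]
2.2 top [array([350.3, 544.2]), array([210.7, 509.9])] scene [array([156. , 603.9]), array([279.4, 551.4])]
2.356 top [array([356.6, 521.1]), array([217.2, 486.9])] scene [array([167.1, 624.7]), array([290.6, 571.9])]
```

View pics/t17.png

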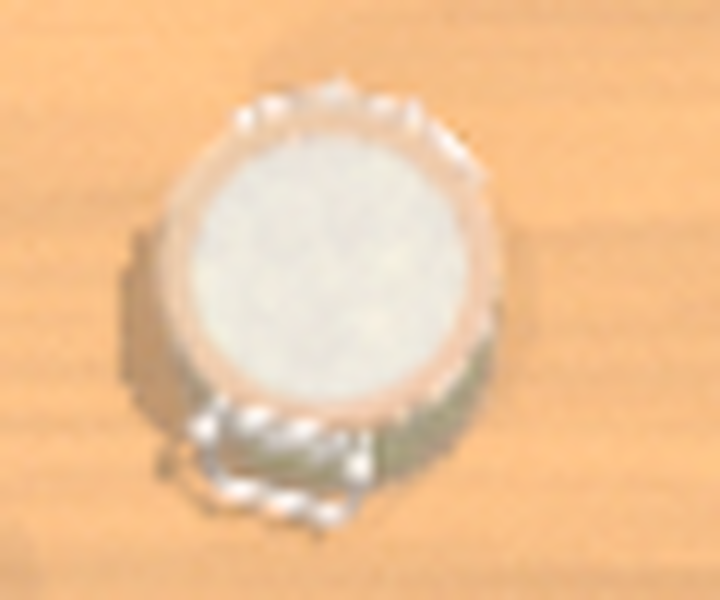

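View pics/s17.png

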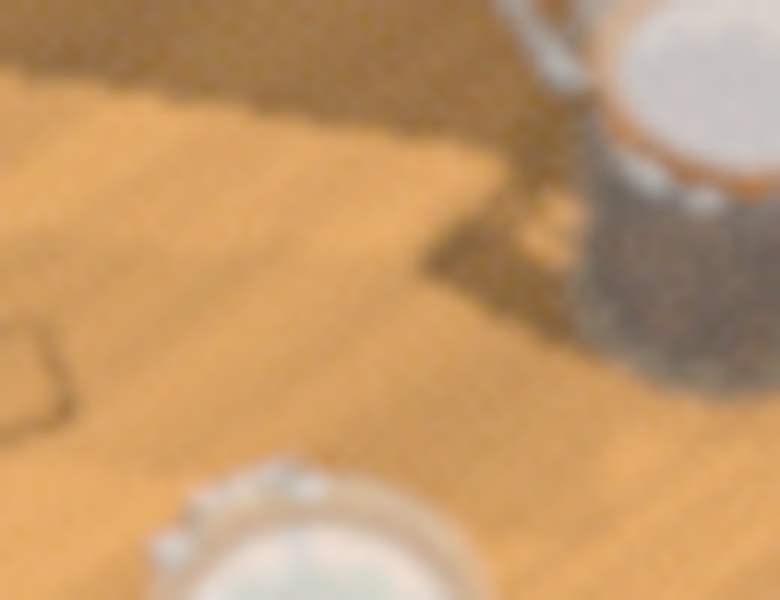

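View pics/t18.png

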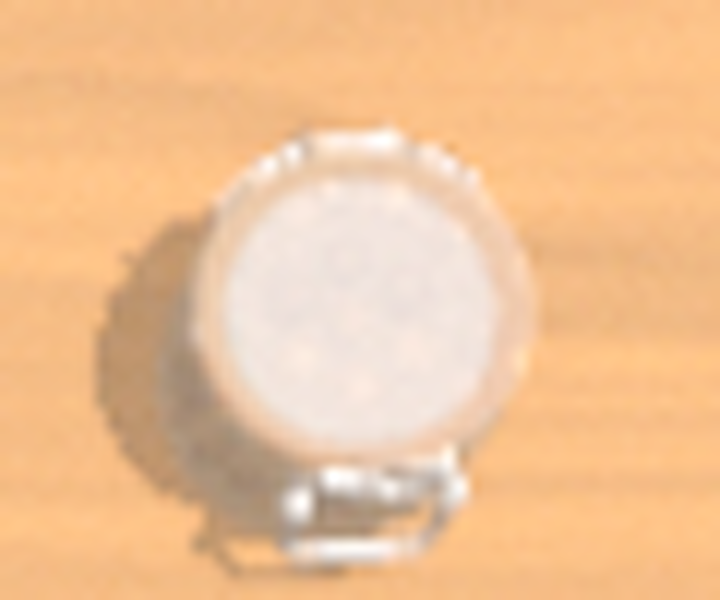

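Emit:
arm_command --motion '[{"rx": 0, "ry": 0, "rz": -0.035, "tx": -0.5, "ty": -0.4, "tz": 1.0, "claw": 0}, {"rx": 0, "ry": 0, "rz": 0, "tx": 0, "ty": 0, "tz": 2, "claw": 0}, {"rx": 0, "ry": 0, "rz": 0, "tx": 0, "ty": 0, "tz": 2, "claw": 0}, {"rx": 0, "ry": 0, "rz": 0, "tx": 0, "ty": 0, "tz": 1, "claw": 0}, {"rx": 0, "ry": 0, "rz": 0, "tx": 0, "ty": 0, "tz": 0, "claw": 0}, {"rx": 0, "ry": 0, "rz": 0, "tx": 0, "ty": 0, "tz": 0, "claw": 0}]'

```text
time: 10.4
tool_pos: [0.4675, 0.2332, 0.1393]
tcp_rot: [0.991, 0.135, 0.002, 0.005]
wrist_force: [0.3, -0.7, -0.4]
gripper_width: 0.0002
```

Run:
```python
from h import *
togo(*tgt('a',.031,.11))
snap('s19','scene',310,110,65,50,12)
for th in np.arange(0,1.8,.2):
    e=barends('a',th); print(round(th,1),[((proj('scene',x)+.5-[310,110])*12).round() for x in e[:2]],np.round(e[2:],3))
```

```text
t cm [ 0.09 -0.48  1.82] rot [ 0.01  -0.003 -0.   ] pos [0.4675 0.2332 0.1393] F [ 0.3 -0.7 -0.4] w 0.0002 t 10.4
0.0 [array([369., 429.]), array([439., 346.])] [0.029 0.039]
0.2 [array([349., 434.]), array([418., 352.])] [0.036 0.032]
0.4 [array([332., 444.]), array([402., 362.])] [0.041 0.025]
0.6 [array([321., 458.]), array([389., 377.])] [0.045 0.016]
0.8 [array([314., 476.]), array([382., 395.])] [0.048 0.006]
1.0 [array([312., 497.]), array([380., 416.])] [ 0.048 -0.003]
1.2 [array([315., 519.]), array([383., 438.])] [ 0.046 -0.013]
1.4 [array([323., 542.]), array([391., 461.])] [ 0.043 -0.022]
1.6 [array([336., 566.]), array([403., 485.])] [ 0.038 -0.03 ]
```

View pics/s19.png

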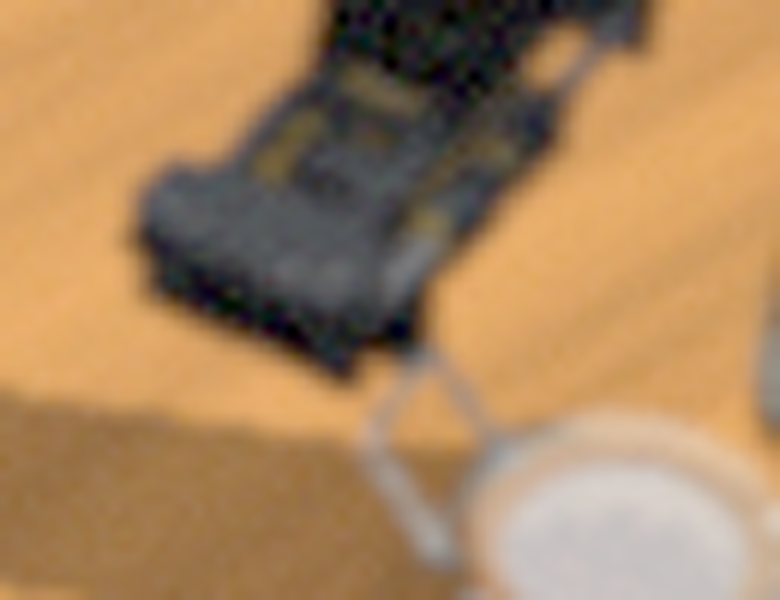

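Emit:
arm_command --motion '[{"rx": 0, "ry": 0, "rz": 0, "tx": 0, "ty": -0.5, "tz": 0.5, "claw": 0}, {"rx": 0, "ry": 0, "rz": 0, "tx": 0, "ty": 0, "tz": 0.7, "claw": 0}, {"rx": 0, "ry": 0, "rz": 0, "tx": 0, "ty": 0, "tz": 0.6, "claw": 0}, {"rx": 0, "ry": 0, "rz": 0, "tx": 0, "ty": 0, "tz": 0.2, "claw": 0}]'

```text
time: 10.9
tool_pos: [0.4668, 0.2392, 0.1203]
tcp_rot: [0.991, 0.135, 0.004, 0.005]
wrist_force: [-11.5, -5.1, 19.1]
gripper_width: 0.0002
```

Run:
```python
from h import *
togo(*tgt('a',.036,.09))
snap('s20','scene',310,110,65,50,12)
```

```text
t cm [-0.52  0.11  1.92] rot [ 0.01  -0.006  0.   ] pos [0.4668 0.2392 0.1203] F [-11.5  -5.1  19.1] w 0.0002 t 10.9
```

View pics/s20.png

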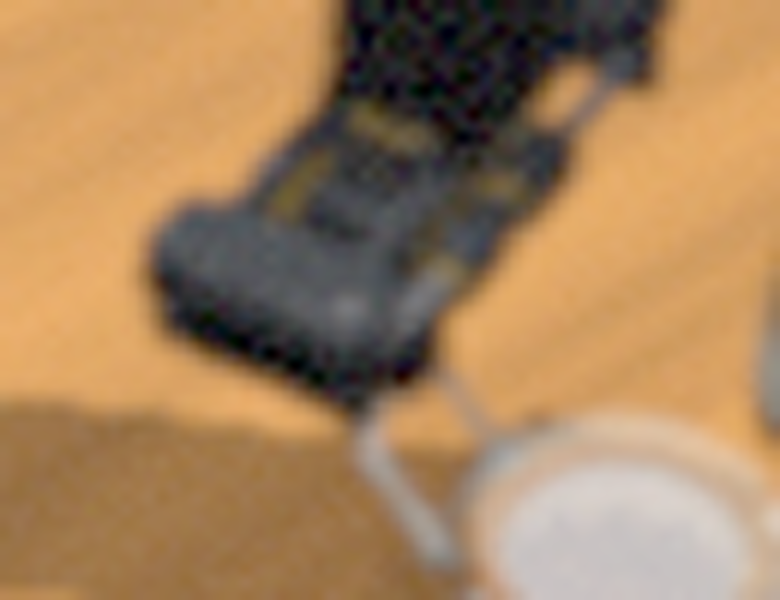

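Emit:
arm_command --motion '[{"rx": 0, "ry": 0, "rz": 0, "tx": -0.25, "ty": 0, "tz": 0, "claw": 0}]'

```text
time: 11.1
tool_pos: [0.4647, 0.2386, 0.1208]
tcp_rot: [0.991, 0.135, 0.004, 0.005]
wrist_force: [0.5, 0.7, 0.4]
gripper_width: 0.0004
```

Run:
```python
from h import *
togo(*tgt('a',.036,.09))
snap('s21','scene',310,110,65,50,12)
```

```text
t cm [-0.29  0.11  1.98] rot [ 0.011 -0.006  0.   ] pos [0.4647 0.2386 0.1208] F [0.5 0.7 0.4] w 0.0004 t 11.1
```

View pics/s21.png

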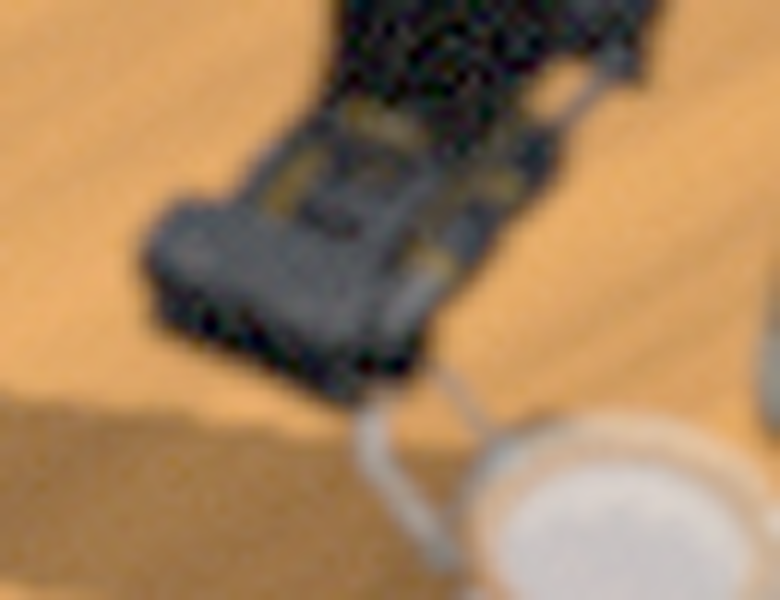

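Emit:
arm_command --motion '[{"rx": 0, "ry": 0, "rz": 0, "tx": -0.2, "ty": 0, "tz": 0.3, "claw": 0}, {"rx": 0, "ry": 0, "rz": 0, "tx": -0.2, "ty": 0, "tz": 0.3, "claw": 0}, {"rx": 0, "ry": 0, "rz": 0, "tx": -0.2, "ty": 0, "tz": 0.4, "claw": 0}, {"rx": 0, "ry": 0, "rz": 0, "tx": -0.2, "ty": 0, "tz": 0.4, "claw": 0}]'

```text
time: 11.6
tool_pos: [0.4533, 0.2352, 0.1073]
tcp_rot: [0.991, 0.135, 0.0, 0.007]
wrist_force: [-4.5, -2.9, 6.9]
gripper_width: 0.0005
```

Run:
```python
from h import *
togo(*tgt('a',.044,.09))
snap('s22','scene',310,110,65,50,12)
```

```text
t cm [0.11 0.1  0.63] rot [0.014 0.001 0.001] pos [0.4533 0.2352 0.1073] F [-4.5 -2.9  6.9] w 0.0005 t 11.6
```

View pics/s22.png

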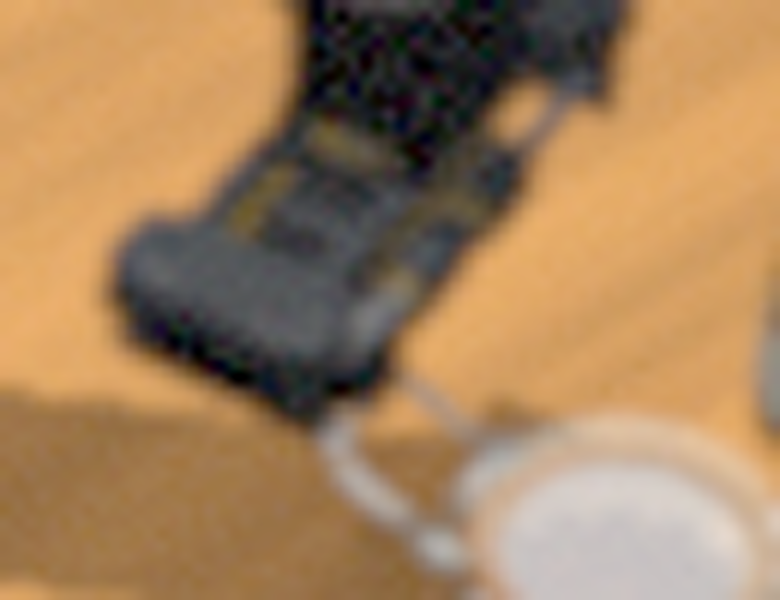

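Emit:
arm_command --motion '[{"rx": 0, "ry": 0, "rz": 0, "tx": 0.1, "ty": 0, "tz": 0.8, "claw": 0}, {"rx": 0, "ry": 0, "rz": 0, "tx": 0, "ty": 0, "tz": 0.8, "claw": 0}, {"rx": 0, "ry": 0, "rz": 0, "tx": 0, "ty": 0, "tz": 0.5, "claw": 0}]'

```text
time: 12.0
tool_pos: [0.4524, 0.2349, 0.0852]
tcp_rot: [0.991, 0.136, -0.001, 0.007]
wrist_force: [-2.3, -1.0, 3.0]
gripper_width: 0.0003
```

Run:
```python
from h import *
togo(*tgt('a',.042,.05))
snap('s23','scene',310,110,65,50,12)
```

```text
t cm [0.41 0.07 2.42] rot [0.014 0.004 0.001] pos [0.4524 0.2349 0.0852] F [-2.3 -1.   3. ] w 0.0003 t 12.0
```

View pics/s23.png

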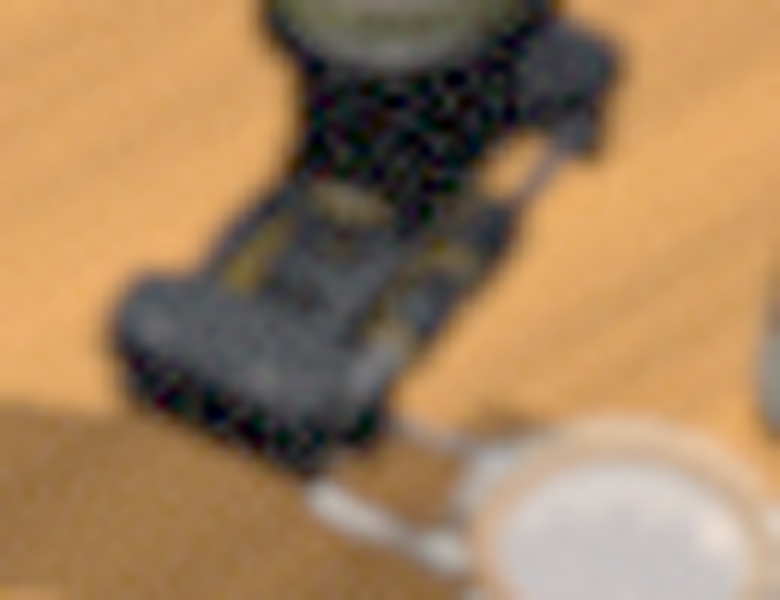

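Tracking well (lever about 0.85 rad). Continue past dead centre.

Emit:
arm_command --motion '[{"rx": 0, "ry": 0, "rz": 0, "tx": 0.1, "ty": 0, "tz": 0.8, "claw": 0}, {"rx": 0, "ry": 0, "rz": 0, "tx": 0.1, "ty": 0, "tz": 0.8, "claw": 0}, {"rx": 0, "ry": 0, "rz": 0, "tx": 0.1, "ty": 0, "tz": 0.8, "claw": 0}, {"rx": 0, "ry": 0, "rz": 0, "tx": 0, "ty": 0, "tz": 0.7, "claw": 0}, {"rx": 0, "ry": 0, "rz": 0, "tx": 0, "ty": 0, "tz": 0.6, "claw": 0}, {"rx": 0, "ry": 0, "rz": 0, "tx": 0, "ty": 0, "tz": 0.2, "claw": 0}, {"rx": 0, "ry": 0, "rz": 0, "tx": 0, "ty": 0, "tz": 0, "claw": 0}]'

```text
time: 12.8
tool_pos: [0.4567, 0.2353, 0.0431]
tcp_rot: [0.991, 0.135, -0.0, 0.007]
wrist_force: [0.4, -0.6, -0.5]
gripper_width: 0.0005
```

Run:
```python
from h import *
togo(*tgt('a',.042,.03))
snap('s24','scene',310,110,65,50,12)
```

```text
t cm [-0.03  0.03  0.21] rot [0.013 0.003 0.001] pos [0.4567 0.2353 0.0431] F [ 0.4 -0.6 -0.5] w 0.0005 t 12.8
```

View pics/s24.png

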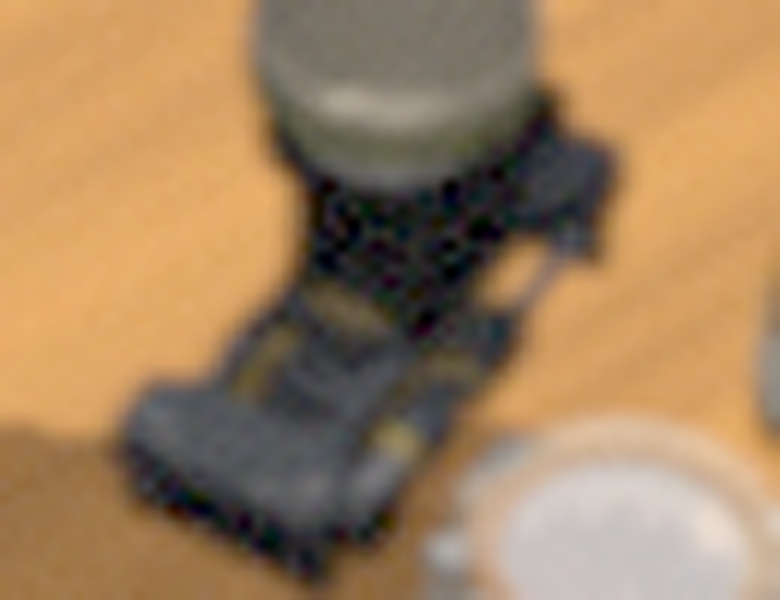

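Lever out of sight against the glass, no force: snapped. Retreat outward and up, then back away for a clear view.

Emit:
arm_command --motion '[{"rx": 0, "ry": 0, "rz": 0, "tx": -0.6, "ty": 0, "tz": -0.5, "claw": 0}, {"rx": 0, "ry": 0, "rz": 0, "tx": 0, "ty": 0, "tz": -2, "claw": 0}, {"rx": 0, "ry": 0, "rz": 0, "tx": 0, "ty": 0, "tz": -4, "claw": 0}, {"rx": 0, "ry": 0, "rz": 0, "tx": 0, "ty": 0, "tz": -4, "claw": 0}, {"rx": 0, "ry": 0, "rz": 0, "tx": 0, "ty": 0, "tz": -4, "claw": 0}, {"rx": 0, "ry": 0, "rz": 0, "tx": 0, "ty": 0, "tz": -4, "claw": 0}, {"rx": 0, "ry": 0, "rz": 0, "tx": 0, "ty": 3, "tz": 0, "claw": 0}, {"rx": 0, "ry": 0, "rz": 0, "tx": 0, "ty": 4, "tz": 0, "claw": 0}, {"rx": 0, "ry": 0, "rz": 0, "tx": 0, "ty": 4, "tz": 0, "claw": 0}, {"rx": 0, "ry": 0, "rz": 0, "tx": 0, "ty": 4, "tz": 0, "claw": 0}]'

```text
time: 13.9
tool_pos: [0.4865, 0.0957, 0.2449]
tcp_rot: [0.99, 0.144, 0.003, 0.006]
wrist_force: [0.8, -0.9, 0.3]
gripper_width: 0.0002
```

Emit:
arm_command --motion '[{"rx": 0, "ry": 0, "rz": 0, "tx": 0, "ty": 4, "tz": 0, "claw": 0}, {"rx": 0, "ry": 0, "rz": 0, "tx": 0, "ty": 4, "tz": 0, "claw": 0}, {"rx": 0, "ry": 0, "rz": 0, "tx": 0, "ty": 4, "tz": 0, "claw": 0}, {"rx": 0, "ry": 0, "rz": 0, "tx": 0, "ty": 4, "tz": 0, "claw": 0}, {"rx": 0, "ry": 0, "rz": 0, "tx": 0, "ty": 4, "tz": 0, "claw": 0}, {"rx": 0, "ry": 0, "rz": 0, "tx": 0, "ty": 0, "tz": 0, "claw": 0}, {"rx": 0, "ry": 0, "rz": 0, "tx": 0, "ty": 0, "tz": 0, "claw": 0}]'

```text
time: 14.6
tool_pos: [0.5425, -0.1084, 0.2529]
tcp_rot: [0.99, 0.141, 0.006, 0.008]
wrist_force: [-0.5, -0.1, 0.4]
gripper_width: 0.0005
```

Run:
```python
from h import *
import cv2
snap('t25','top',200,130,220,160,3)
snap('t26','top',210,190,60,50,12)
snap('s25','scene',230,120,200,200,3)
for th in (0,2.2,2.356):
    e=barends('a',th,.019); print(th,'top',[((proj('top',x)+.5-[210,190])*12).round() for x in e[:2]])
d=cv2.absdiff(cams()['top']['image'][:,:,::-1],cv2.imread('pics/top0.png')).max(2)
cv2.imwrite('pics/d.png',cv2.resize(d[130:290,150:470]*3,(640,320)))
```

```text
0 top [array([443., 519.]), array([309., 556.])]
2.2 top [array([473., 509.]), array([346., 544.])]
2.356 top [array([468., 485.]), array([341., 520.])]
```

View pics/t25.png

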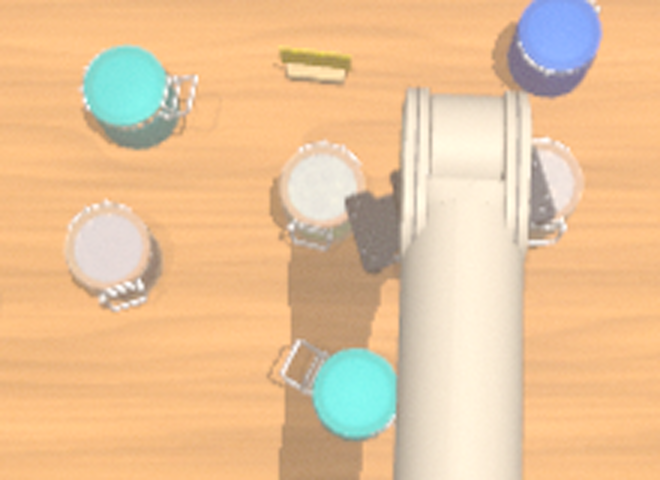

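View pics/t26.png

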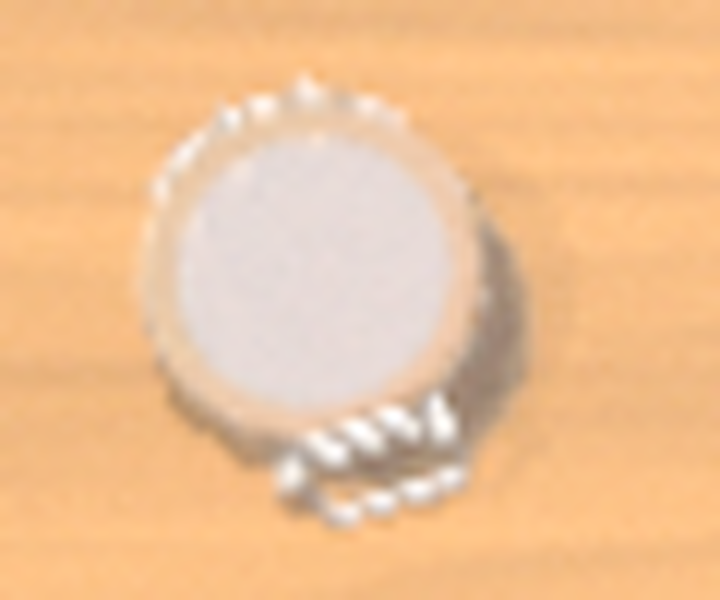

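View pics/s25.png

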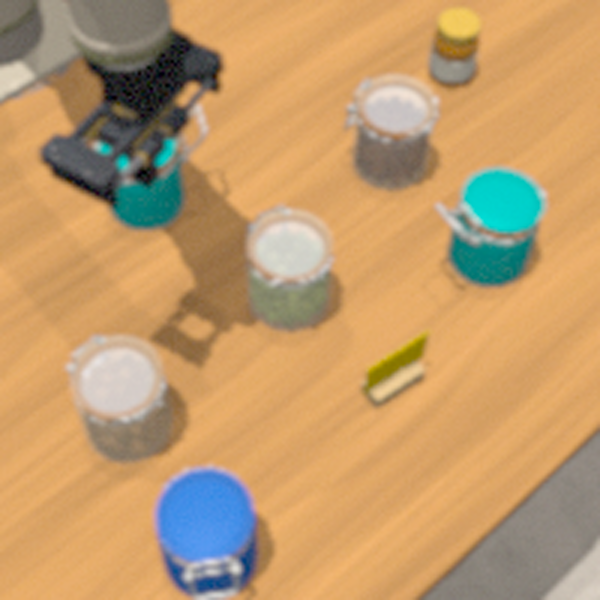

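View pics/d.png

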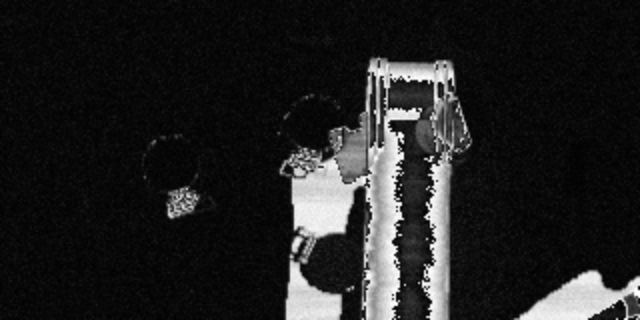

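```bash
python3 -c "
from bench import hand_in; print(hand_in())"
```

```text
the job is handed in; nothing more can be done
None
```

I clipped both open jars, jar_b (pistachios) first and then jar_a (hazelnuts). For each I pressed the lever's end bar down with the closed fingertips, following its arc past dead centre. I handed the job in at about 14.6 s, with the arm clear of everything.

**Last checks:**
- **Levers:** In the top view the end bars of both jars lie within about 1 to 2 pixels of where a fully clipped lever (2.356 rad) should appear. They look the same as the clip on jar_c. The lever joints themselves can't be read, so this rests on the pictures.
- **Positions:** The difference between the first and last top images shows only the levers, thin rim traces on jar_a and jar_b, and the arm with its shadow. The honey and card look unmoved. The arm hid most of jar_c in that last image, but it looks unmoved in the scene view. The scoop was outside the crops I checked, though the arm never went near it below about 0.2 m.

**What disagreed:**
- **Fingertip height:** The fingertips met the levers about 2 cm lower on the reported tool height than the stated 11 mm overhang implies. I went by the pictures and the measured force instead.
- **Force on jar_a:** The wrist force briefly read about 19 N upward when the fingertips first touched its lever. It dropped to near zero after I shifted the tool 2 mm outward.

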